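Load and lock the modelling-tool caddy

ROBOT

A 6-joint arm with a two-finger parallel gripper is mounted at the origin on the work surface. World frame = base frame: x ahead of the robot, y to its left, z up, the work surface at z = 0. Lengths are in m, angles in rad, forces in N, time in s.
With the tool pointing down it reaches from about 0.325 to 0.775 m from the base axis. Payload 5.5 kg.
Tool frame: the origin (TCP) lies at the very end of the fingers, on their centre line; the grasp point (between the pads) lies 19 mm behind it; y points along the fingers, x is the direction in which the jaws open and shut, and the axes are right-handed (so a half turn about y gives the same grasp; the last joint's range is limited). The gripper opens to 85 mm and grips with 20 to 120 N. Pads are 22 mm wide; open, the fingers measure 114 mm over their backs; the gripper's body (76 mm by 85 mm) begins 54 mm behind the grasp point. The pads swing forward as they close: fully open they stand 13 mm farther back than shut.
Start: joints at [-0.057, 0.091, 1.231, -0, 1.82, -0.057], TCP at [0.6, -0, 0.203] pointing down, gripper open.
Joint ranges: [-2.87, 2.87], [-0.86, 2.18], [0.17, 2.46], [-1.51, 4.65], [0.06, 2.69], [-2.65, 2.65]. Speed limits (rad/s): [2.57, 2.57, 3.01, 3.14, 3.14, 3.14].

INTERFACE

Orientations are given as a rotation vector (axis times angle).
In Python, from cell import env gives the robot as it stands. The module is installed in compiled form; this text tells all that it offers. Calls block until the motion is done:
- env.reach(position, orientation): joint-space move of the TCP to a pose.
- env.line_to(position, max_speed=0.15, orientation=None): straight line of the TCP; orientation=None keeps the orientation; max_speed is the mean speed in m/s.
- env.set_joints(angles): joint-space move.
- env.grip(opening, effort=None): finger opening in m; effort is the grip in N (None keeps the last); returns when the fingers have stopped.
- env.pause(seconds).
- env.inverse_kinematics(position, orientation): joint angles nearest the present ones, or None.
- env.state(): the state.
- env.grab_frame(name): name is "scene" or "side" or "wrist"; returns the picture (480x640x3 uint8, red, green, blue); there is no depth.
- env.camera_info(name): a dict with "fov_y" (degrees; the focal length in pixels is half the picture's height over the tangent of half this angle, whatever the lens; pixels are square), "cx", "cy" (the principal point, pixels), "D" ([k1, k2, p1, p2, k3] as OpenCV has them; the pictures are not rectified), "R" (3x3) and "t" (3): a world point X has camera coordinates R X + t. Camera axes: x right, y down, z forward; pixel columns grow to the right and rows downward; lengths in m; the calibration is good to about 2 mm. A picture is of the moment at which its call begins: read the wrist's pose just before it. camera_info takes no time and is no camera call; for the wrist camera it gives the pose at the moment of the call.
A pose or a line that the arm cannot do raises env.Unreachable and nothing moves.
- env.close_job(): hands the job in, once; it reports no verdict.
The state is a dict: "time_s": time; "joint_pos": joint angles; "joint_velocities": joint speeds; "tau": joint torques, N m; "eef_pos": TCP position; "orientation": TCP orientation; "wrist_force": force on the tool from outside, world axes, zero at the start; "ft_torque": the same for the moment, N m; "finger_gap": finger opening in m.
Only numpy, scipy, OpenCV 4.12 (cv2) and the standard library are available. Lean on these libraries where they do the work, as an engineer would, in place of code of your own. Each camera call takes 0.05 s, during which the arm holds its last target.

TASK

Get the tool caddy ready to be wheeled away: first stand every loose modelling tool upright in the caddy's cups, handle down and blade up. Then take the red locking pin from its stand and put it through the eye of the caddy's yellow lug, fully home, and last turn the lock knob clockwise until it clicks past its detent to the green dot. Leave everything else on the table where it is.

Things in the scene. Friction and masses are not known exactly. Their poses are not given: they have to be found in the camera images.
- spatula: Loose modelling tool, may be absent: pale wooden handle, flat steel blade 24 mm wide. Handle 28 x 28 x 120 mm, blade 68 mm long, 188 mm over all, about 140 g, balanced within 25 mm of mid-handle. Starts lying flat, blade roughly away from the robot. Origin on its axis at mid-handle; x points along it from handle to blade.
- spatula_butt (a point): Centre of the handle's end face of the spatula, 60 mm from its origin along -x.
- rasp: Loose modelling tool, may be absent: orange plastic handle, dark rasp blade 14 mm wide. Handle 28 x 28 x 120 mm, blade 68 mm long, 188 mm over all, about 140 g, balanced within 25 mm of mid-handle. Starts lying flat, blade roughly away from the robot. Origin on its axis at mid-handle; x points along it from handle to blade.
- rasp_butt (a point): Centre of the handle's end face of the rasp, 60 mm from its origin along -x.
- gouge: Loose modelling tool, may be absent: dark wooden handle, round steel shank 12 mm thick. Handle 28 x 28 x 120 mm, blade 68 mm long, 188 mm over all, about 140 g, balanced within 25 mm of mid-handle. Starts lying flat, blade roughly away from the robot. Origin on its axis at mid-handle; x points along it from handle to blade.
- gouge_butt (a point): Centre of the handle's end face of the gouge, 60 mm from its origin along -x.
- scraper: Loose modelling tool, may be absent: green plastic handle, steel shank ending in a small 34 mm wide crosswise blade. Handle 28 x 28 x 120 mm, blade 68 mm long, 188 mm over all, about 140 g, balanced within 25 mm of mid-handle. Starts lying flat, blade roughly away from the robot. Origin on its axis at mid-handle; x points along it from handle to blade.
- scraper_butt (a point): Centre of the handle's end face of the scraper, 60 mm from its origin along -x.
- cup0_floor (a point): Centre of the inner floor of cup 0 of the caddy (floor 10 mm above the table). Round aluminium cup, inner diameter 54 mm, outer 60 mm, mouth 65 mm above this floor; the cups stand in a row 88 mm apart on the caddy's fixed blue deck plate.
- cup1_floor (a point): Centre of the inner floor of cup 1 of the caddy (floor 10 mm above the table). Round aluminium cup, inner diameter 54 mm, outer 60 mm, mouth 65 mm above this floor; the cups stand in a row 88 mm apart on the caddy's fixed blue deck plate.
- cup2_floor (a point): Centre of the inner floor of cup 2 of the caddy (floor 10 mm above the table). Round aluminium cup, inner diameter 54 mm, outer 60 mm, mouth 65 mm above this floor; the cups stand in a row 88 mm apart on the caddy's fixed blue deck plate.
- cup3_floor (a point): Centre of the inner floor of cup 3 of the caddy (floor 10 mm above the table). Round aluminium cup, inner diameter 54 mm, outer 60 mm, mouth 65 mm above this floor; the cups stand in a row 88 mm apart on the caddy's fixed blue deck plate.
- caddy: Tool caddy, fixed: blue deck plate 85 x 460 x 6 mm lying across the near part of the table, with four cups in a row along its y axis and a yellow lug at its -y end. Origin on the table under the plate; z up, y along the row of cups, x away from the robot.
- lug_eye (a point): Centre of the eye (19 mm round hole, chamfered) at the upper face of the yellow lug: a level plate 60 x 60 x 12 mm, top 80 mm above the table, on two 6 mm walls at its -x and +x sides (axes as the caddy's); free space under it. 121 mm from the nearest cup's axis.
- pin: Loose locking pin, about 100 g: steel shank 14 mm thick, 65 mm long, chamfered foot; red collar 32 mm across from 65 to 71 mm; red round grip 24 mm thick up to 106 mm. Origin at the foot on the axis; z towards the grip. Starts upright in a fixed wooden stand 64 x 64 x 75 mm (19 mm through hole), collar resting on its top. Home in the eye, the collar rests on the lug.
- knob_grip (a point): Grip point of the black lock knob, on its vertical axis 78 mm above the table: an upright bar 60 mm long (this point's x), 16 mm thick (y), from 58 to 93 mm above the table; the point turns with it. It sits on a fixed grey housing 100 x 100 x 50 mm; a red dot marks unlocked, a green dot locked.
- lock_knob (a joint): Angle of the lock knob, rad: near 0 is unlocked, grows clockwise seen from above, stop at 1.30 (locked). A detent spring resists with about 0.2 N m at first and throws the knob back if let go early; past 0.65 it snaps onwards by itself to the stop.
- bowl: Bystander, loose, to be left alone: black plastic bowl, 120 mm across. Origin under its centre.
- jar: Bystander, loose, to be left alone: amber jar, 64 mm across and 80 mm high. Origin under its centre.
- plaster_block: Bystander, loose, to be left alone: plaster block, 70 x 50 x 30 mm. Origin under its centre.
- sample_tile: Bystander, loose, to be left alone: terracotta sample tile, 50 x 50 x 14 mm. Origin under its centre.
- clay_wedge: Bystander, loose, to be left alone: white wedge block, 45 x 45 x 20 mm. Origin under its centre.
- tape_roll: Bystander, loose, to be left alone: roll of tape lying flat, 90 mm across, 25 mm high. Origin under its centre.
- plaster_cone: Bystander, loose, to be left alone: plaster cone, 70 mm across, 95 mm high. Origin under its centre.
There are look-alikes about, which are no part of the job. Of the things that look like the pin, the smallest one is meant. What is shaped like the spatula but blue is not meant.

How it is judged:
By the outcome, as a careful person would: the job done as asked, in the order asked, and still so for the second after the job is handed in, with the robot touching nothing.
Of spatula, rasp, gouge, scraper only 3 to 4 are there at a start; the rules pass over those that are not, and their reading is None.
At some moment in a run one of spatula, rasp, gouge, scraper may be knocked a few centimetres aside while the robot is not near it.
It also fails if it takes over 210 s, if anything falls off the work surface, if the arm or the gripper's body presses on something with over 40 N, if the wrist force passes 120 N, or if a joint passes its speed limit or range.

## Working session

There is one attempt and no reset: what is moved stays moved. The work goes in short steps, each a Python script; the robot and the scene stay as the last script left them, time stands still between calls to the robot, and variables do not carry over. Pictures are saved under pics/ and viewed, and the job is handed in when it is done.

```bash
ls; mkdir -p pics; python3 - <<'E'
from cell import env
import cv2
for n in ["scene","side","wrist"]:
    im=env.grab_frame(n); cv2.imwrite(f"pics/a_{n}.png",im[:,:,::-1])
    c=env.camera_info(n); print(n,c)
print(env.state())
E
```

```text
pics
scene {'fov_y': 47.57415357789756, 'cx': 314.70688217813336, 'cy': 235.5119522271089, 'D': array([-0.08360854,  0.        ,  0.        ,  0.        ,  0.        ]), 'R': array([[-0.14932612,  0.98873648,  0.01009318],
       [ 0.75723096,  0.12091467, -0.64185739],
       [-0.63584824, -0.08820321, -0.7667576 ]]), 't': array([ 0.06103178, -0.33009682,  1.7564489 ])}
side {'fov_y': 53.3555056570979, 'cx': 320.9054625021335, 'cy': 234.82849839443628, 'D': array([-0.01772818,  0.        ,  0.        ,  0.        ,  0.        ]), 'R': array([[ 0.99924542, -0.03840896,  0.00577359],
       [-0.02292582, -0.70324952, -0.71057337],
       [ 0.03135265,  0.70990483, -0.70359942]]), 't': array([-0.48594532,  0.06151869,  1.22818487])}
wrist {'fov_y': 63.46600758472049, 'cx': 321.07080622198873, 'cy': 238.386600494858, 'D': array([0.01364777, 0.        , 0.        , 0.        , 0.        ]), 'R': array([[ 9.99998889e-01,  3.08356881e-05, -1.49063642e-03],
       [ 4.73998598e-04, -9.54491157e-01,  2.98238842e-01],
       [-1.41360288e-03, -2.98239217e-01, -9.54490110e-01]]), 't': array([-0.59927026, -0.03954057,  0.37927612])}
{'time_s': 0.15, 'joint_pos': array([-5.66916472e-02,  9.17149998e-02,  1.23162231e+00,  1.38808978e-05,
        1.81982170e+00, -5.67021415e-02]), 'joint_velocities': array([ 1.51827592e-03, -1.49842733e-03, -4.33744739e-03,  5.23293987e-05,
        1.21080645e-03,  1.35007729e-03]), 'tau': array([ 1.18562282e-03, -4.59372532e+01, -4.18527281e+01, -2.23398712e-05,
        9.54780931e-03, -9.16542831e-06]), 'eef_pos': array([5.99734162e-01, 2.32892457e-05, 2.02385880e-01]), 'orientation': array([-1.57069378e+00,  1.21670125e-03,  1.23854257e-03]), 'wrist_force': array([-0.08787951,  0.28813571, -0.00073615]), 'ft_torque': array([0.05469456, 0.02625935, 0.01639954]), 'finger_gap': 0.08548805187655145}
```

View pics/a_scene.png

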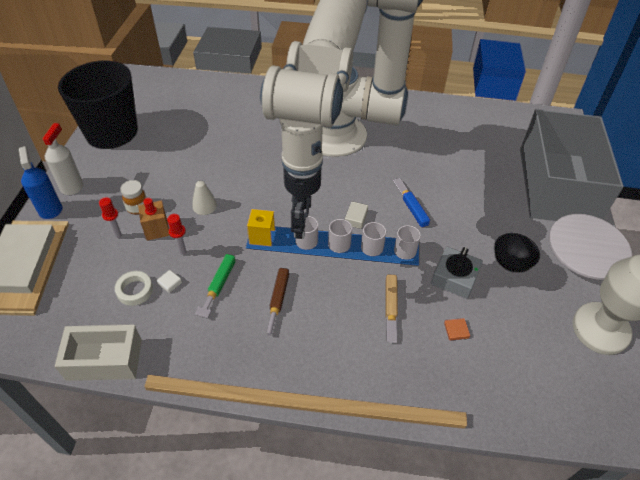

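View pics/a_side.png

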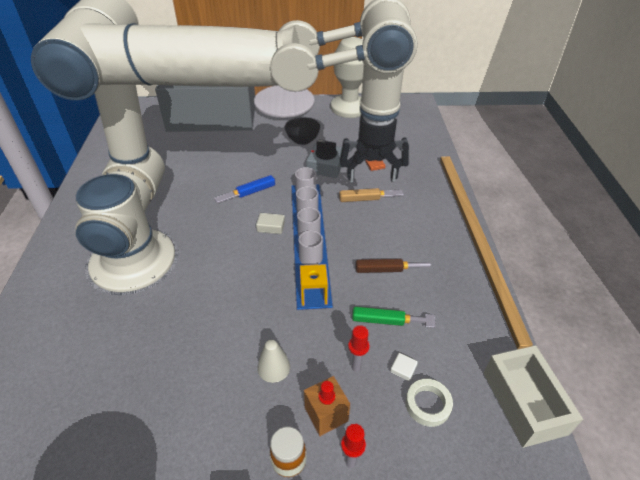

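View pics/a_wrist.png

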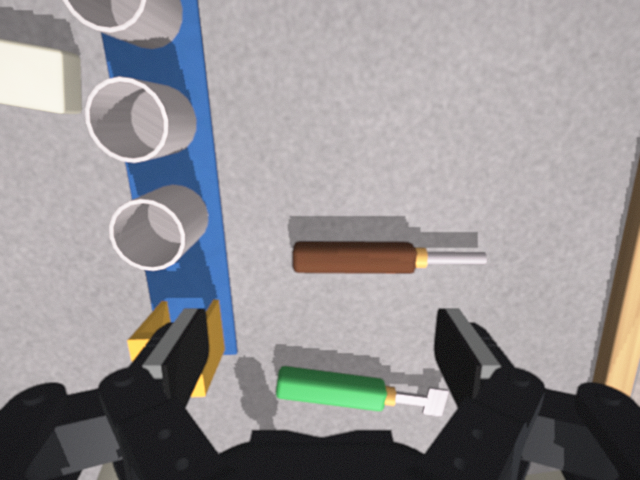

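Three tools appear to be present: gouge (scene 278,298), scraper (215,285) and the pale one (391,308), plus a blue decoy. I'll confirm with enlarged crops of the tools and the pin candidates.

```bash
cat > h.py <<'E'
from cell import env
import cv2, numpy as np
from scipy.spatial.transform import Rotation as Rot
def K(c):
    f=240/np.tan(np.radians(c['fov_y']/2)); return np.array([[f,0,c['cx']],[0,f,c['cy']],[0,0,1]])
def ray(c,uv):
    p=cv2.undistortPoints(np.array(uv,float).reshape(-1,1,2),K(c),c['D']).reshape(-1,2)
    d=np.c_[p,np.ones(len(p))]@c['R']; o=-c['R'].T@c['t']; return o,d
def plane(c,uv,z):
    o,d=ray(c,uv); return o+d*((z-o[2])/d[:,2])[:,None]
def proj(c,X):
    r,_=cv2.Rodrigues(c['R']); return cv2.projectPoints(np.array(X,float).reshape(-1,1,3),r,c['t'],K(c),c['D'])[0].reshape(-1,2)
def tri(c1,u1,c2,u2):
    o1,d1=ray(c1,[u1]);o2,d2=ray(c2,[u2]); d1=d1[0];d2=d2[0]
    A=np.c_[d1,-d2]; s=np.linalg.lstsq(A,o2-o1,rcond=None)[0]
    a=o1+s[0]*d1;b=o2+s[1]*d2; return (a+b)/2,np.linalg.norm(a-b)
def snap(n,name=None):
    c=env.camera_info(n); im=env.grab_frame(n)[:,:,::-1].copy()
    if name: cv2.imwrite(f"pics/{name}.png",im)
    return c,im
def mask(im,lo,hi):
    return cv2.inRange(cv2.cvtColor(im,cv2.COLOR_BGR2HSV),lo,hi)
def comps(m,amin=40):
    n,l,s,ce=cv2.connectedComponentsWithStats(m)
    return [(ce[i],s[i],l==i) for i in range(1,n) if s[i,4]>=amin]
E
python3 - <<'E'
import cv2,numpy as np
s=cv2.imread('pics/a_scene.png');d=cv2.imread('pics/a_side.png')
def cr(i,x,y,w,h,k): return cv2.resize(i[y:y+h,x:x+w],(w*k,h*k),interpolation=cv2.INTER_CUBIC)
a=cr(s,90,175,110,90,3);b=cr(d,290,310,110,150,3)
c=cr(s,360,170,130,180,2)
H=max(x.shape[0] for x in(a,b,c))
o=np.hstack([cv2.copyMakeBorder(x,0,H-x.shape[0],0,4,0) for x in (a,c)])
cv2.imwrite('pics/crop1.png',o); cv2.imwrite('pics/crop2.png',np.hstack([b,cv2.resize(d[120:220,290:420],(390,300))[:,:] if 0 else cv2.copyMakeBorder(cr(d,290,130,130,80,3),0,210,0,0,0)]))
E
```

```text
(no output)
```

View pics/crop1.png

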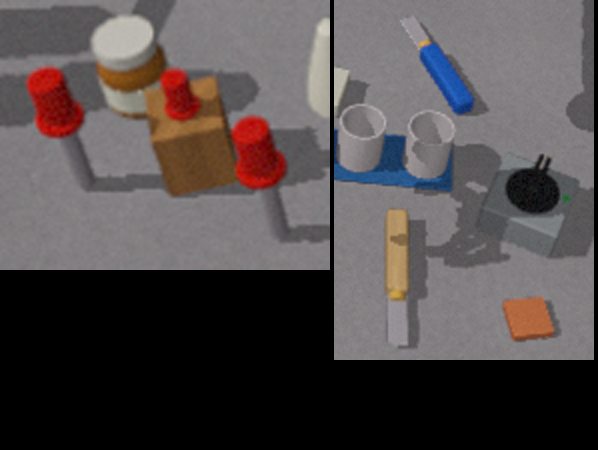

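View pics/crop2.png

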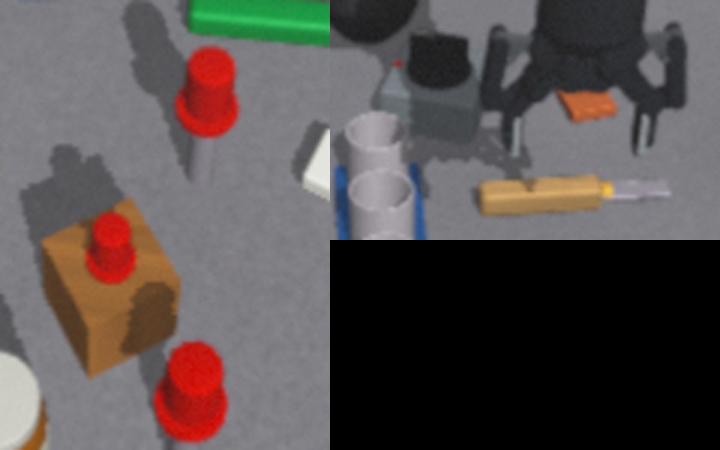

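Pin-like things in the scene picture are at (107,205), (152,205) and (177,225). The one at (152,205) sits in the wooden stand and is clearly the smallest, so it is the pin. The tool at (411,203) is the blue look-alike, and no orange rasp is visible. Next I'll measure with closer wrist views.

```bash
python3 - <<'E'
from h import *
d=[-1.5707963,0,0]
def go(p,n):
    try:
        env.reach(p,d); c,im=snap('wrist',n); np.save(f'pics/{n}.npy',c,allow_pickle=True); print(n,env.state()['time_s'])
    except env.Unreachable: print('unreach',p)
go([0.5,-0.05,0.36],'w1')
go([0.5,-0.38,0.30],'w2')
go([0.5,0.14,0.36],'w3')
E
```

```text
w1 0.9917
w2 2.3083
w3 4.25
```

View pics/w1.png

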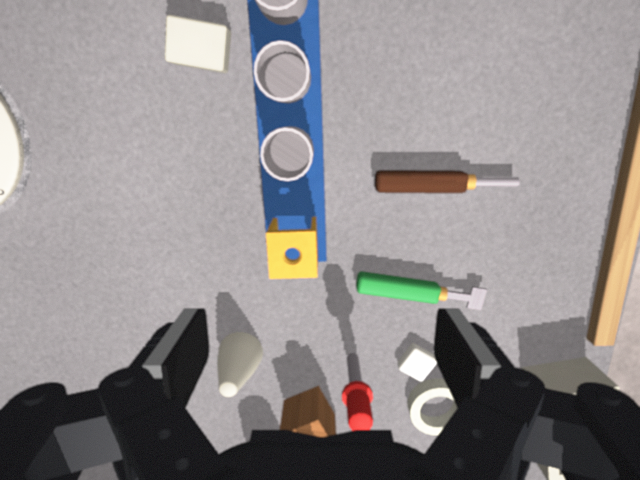

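View pics/w2.png

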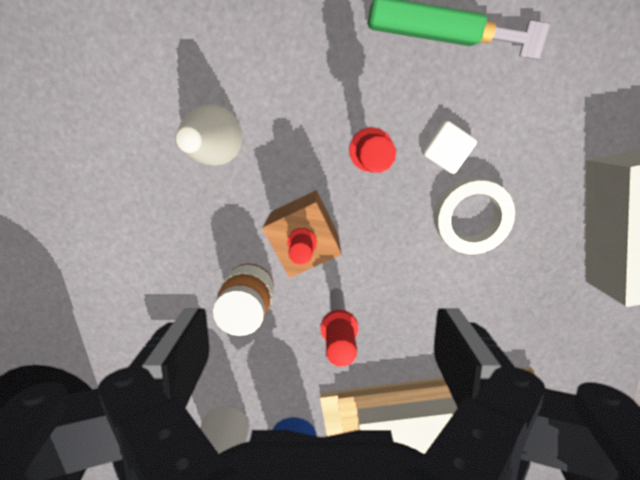

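View pics/w3.png

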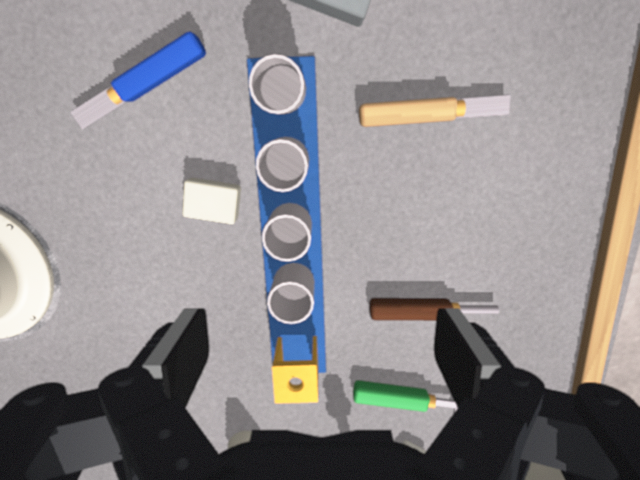

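The wrist views show everything. w1 has the lug eye at (292,255), the gouge at (422,182) and the scraper at (398,288). w2 has the pin at (301,247) and its stand. w3 has the spatula at (409,112) and all four cups. Next I'll work out the positions.

```bash
cat >> h.py <<'E'
HS={'gouge':((0,90,30),(12,220,140)),'scraper':((50,120,50),(75,255,255)),'spatula':((10,80,120),(22,200,255))}
def tool(c,im,name,roi=None,verb=True):
    m=mask(im,*HS[name]); 
    if roi is not None:
        z=np.zeros_like(m); x0,y0,x1,y1=roi; z[y0:y1,x0:x1]=255; m&=z
    m=cv2.morphologyEx(m,cv2.MORPH_OPEN,np.ones((3,3))); m=cv2.morphologyEx(m,cv2.MORPH_CLOSE,np.ones((5,5)))
    best=None
    for ce,s,mm in comps(m,250):
        cn=max(cv2.findContours(mm.astype(np.uint8),0,2)[0],key=cv2.contourArea).reshape(-1,2)
        X=plane(c,cn,0.016)[:,:2]
        r=cv2.minAreaRect((X*1000).astype(np.float32)); b=cv2.boxPoints(r)/1000
        e0=b[1]-b[0];e1=b[2]-b[1]; L,W=(e0,e1) if np.hypot(*e0)>np.hypot(*e1) else (e1,e0)
        l,w=np.hypot(*L),np.hypot(*W)
        if verb: print(name,ce.round(),'ctr',(np.array(r[0])/1000).round(4),'L,W',l.round(3),w.round(3),'ang',np.degrees(np.arctan2(L[1],L[0])).round(1))
        if 0.09<l<0.15 and 0.02<w<0.045:
            d=L/l; d=d*np.sign(d[0]); best=(np.array(r[0])/1000,d,l,w)
    return best
E
python3 - <<'E'
from h import *
L=lambda n:(np.load(f'pics/{n}.npy',allow_pickle=True).item(),cv2.imread(f'pics/{n}.png'))
for n in('w1','w3'):
    c,im=L(n)
    for t in HS: tool(c,im,t)
# cups: detect rim ellipse via bright; blue deck corners
for n in('w1','w3'):
    c,im=L(n)
    g=cv2.cvtColor(im,cv2.COLOR_BGR2GRAY)
    m=cv2.inRange(im,(215,215,215),(255,255,255))
    for ce,s,mm in comps(m,60):
        pts=np.argwhere(mm)[:,::-1].astype(float)
        if s[0]>150 and s[0]<340:
            cn=cv2.convexHull(pts.astype(np.float32)).reshape(-1,2)
            X=plane(c,cn,0.075)[:,:2]; (x,y),(a,b),_=cv2.fitEllipse((X*1000).astype(np.float32))
            print(n,'rim',ce.round(),x.round(1) if 0 else round(x,1),round(y,1),round(a,1),round(b,1))
    m=mask(im,(18,150,120),(32,255,255))
    for ce,s,mm in comps(m,500):
        cs,h=cv2.findContours(mm.astype(np.uint8),cv2.RETR_CCOMP,cv2.CHAIN_APPROX_NONE)
        for k,q in enumerate(cs):
            if h[0,k,3]>=0 and len(q)>20:
                X=plane(c,q.reshape(-1,2),0.08)[:,:2];(x,y),(a,b),_=cv2.fitEllipse((X*1000).astype(np.float32)); print(n,'eye',q.mean(0),round(x,1),round(y,1),a,b)
        X=plane(c,cv2.convexHull(cs[0]).reshape(-1,2),0.08)[:,:2]
    m=mask(im,(100,120,60),(115,255,255))
    for ce,s,mm in comps(m,800):
        print(n,'blue',ce.round(),s)
# pin
c,im=L('w2'); m=mask(im,(0,180,120),(6,255,255))|mask(im,(174,180,120),(180,255,255))
cS=env.camera_info('scene'); 
for ce,s,mm in comps(m,100): print('w2 red',ce.round(1),s)
for nm in('scene','side'):
    im=cv2.imread(f'pics/a_{nm}.png');m=mask(im,(0,180,120),(6,255,255))|mask(im,(174,180,120),(180,255,255))
    for ce,s,mm in comps(m,100): print(nm,'red',ce.round(1),s)
E
```

```text
gouge [421. 181.] ctr [ 0.6318 -0.0552] L,W 0.12 0.026 ang -0.0
gouge [358. 402.] ctr [ 0.5593 -0.4052] L,W 0.046 0.037 ang -88.9
scraper [398. 287.] ctr [ 0.6102 -0.2083] L,W 0.12 0.031 ang -8.5
spatula [621. 254.] ctr [ 0.9186 -0.1444] L,W 0.315 0.033 ang -88.4
spatula [449. 183.] ctr [ 0.6682 -0.059 ] L,W 0.069 0.02 ang 6.8
spatula [313. 429.] ctr [ 0.4816 -0.4578] L,W 0.052 0.032 ang 0.1
gouge [407. 309.] ctr [ 0.631  -0.0552] L,W 0.119 0.033 ang 0.0
scraper [390. 395.] ctr [ 0.6105 -0.2074] L,W 0.12 0.038 ang -8.3
spatula [410. 111.] ctr [0.6147 0.2209] L,W 0.131 0.027 ang 3.8
spatula [615. 258.] ctr [0.9134 0.0264] L,W 0.418 0.033 ang -88.4
w1 rim [277.   5.] 453.5 159.1 55.3 56.9
w1 rim [195.  43.] 366.7 99.0 58.1 72.0
w1 rim [282.  71.] 457.0 72.4 57.9 58.9
w1 rim [287. 151.] 459.9 -15.3 57.9 58.4
w1 rim [229. 390.] 371.1 -337.3 19.6 22.5
w1 eye [[291.97826087 253.06521739]] 464.1 -133.5 19.924182891845703 22.143753051757812
w1 blue [293. 126.] [ 248    0   78  261 8254]
w3 rim [277.  83.] 451.2 248.4 58.0 58.7
w3 rim [282. 162.] 454.1 160.7 57.9 58.2
w3 rim [209. 203.] 367.0 115.9 57.1 73.8
w3 rim [287. 236.] 457.1 72.8 57.6 58.6
w3 rim [291. 300.] 460.0 -15.1 57.9 58.3
w3 eye [[295.21621622 380.54054054]] 464.3 -130.4 18.098440170288086 20.833084106445312
w3 blue [159.  67.] [ 111   32   94   69 2747]
w3 blue [297. 211.] [ 251   56   75  316 7193]
w2 red [372.5 150. ] [ 350  128   45   43 1369]
w2 red [301.2 244.5] [288 228  28  35 650]
w2 red [339.8 332.2] [322 311  34  52 774]
scene red [ 49.5 133. ] [ 43 123  16  22 134]
scene red [105.9 208.9] [ 99 198  18  23 203]
scene red [148.2 206.5] [143 198  13  17 118]
scene red [174.1 226. ] [167 214  18  24 238]
side red [359.3 340.9] [349 326  20  30 432]
side red [326.8 392.8] [319 381  16  24 298]
side red [353.9 440.9] [342 424  23  33 575]
```

```bash
cat >> h.py <<'E'
def orient(a,xd):
    """tool y along approach a, tool x near xd"""
    a=np.array(a,float);a/=np.linalg.norm(a); x=np.array(xd,float); x-=a*(x@a); x/=np.linalg.norm(x)
    return Rot.from_matrix(np.c_[x,a,np.cross(x,a)]).as_rotvec()
CUP=[np.array([460.,-15.2])/1000+k*np.array([-2.95,87.85])/1000 for k in range(4)]
EYE=np.array([.4641,-.1361])
E
python3 - <<'E'
from h import *
s=env.state()
for ci in range(4):
  for z in(0.10,0.19):
    print('cup',ci,z)
    for e in(0,15,30,45):
      row=[]
      for yaw in range(-180,180,30):
        a=[np.cos(np.radians(yaw))*np.cos(np.radians(e)),np.sin(np.radians(yaw))*np.cos(np.radians(e)),-np.sin(np.radians(e))]
        x=[-np.sin(np.radians(yaw)),np.cos(np.radians(yaw)),0]
        ok=''
        for sg in(1,-1):
          p=np.r_[CUP[ci],z]+0.02*np.array(a)
          q=env.inverse_kinematics(p,orient(a,sg*np.array(x)))
          ok+= '+-'[sg<0] if q is not None else '.'
        row.append(f'{yaw}:{ok}')
      print(e,' '.join(row))
E
```

```text
cup 0 0.1
0 -180:.. -150:+- -120:+- -90:+- -60:+- -30:.. 0:.. 30:.. 60:+- 90:+- 120:+- 150:..
15 -180:+- -150:+- -120:+- -90:+- -60:+. -30:.. 0:.. 30:.. 60:+- 90:+- 120:+- 150:+-
30 -180:+- -150:+- -120:+- -90:+- -60:+. -30:.. 0:.. 30:.. 60:.- 90:+- 120:+- 150:+-
45 -180:+- -150:+- -120:+- -90:+. -60:+. -30:.. 0:.. 30:.. 60:.- 90:+- 120:+- 150:+-
cup 0 0.19
0 -180:.. -150:.. -120:+- -90:+- -60:+. -30:.. 0:.. 30:.. 60:+- 90:+- 120:+- 150:..
15 -180:.. -150:+- -120:+- -90:+. -60:+. -30:.. 0:.. 30:.. 60:.- 90:+- 120:+- 150:+-
30 -180:+- -150:+- -120:+- -90:+. -60:+. -30:.. 0:.. 30:.. 60:.- 90:.- 120:+- 150:+-
45 -180:+- -150:+- -120:+- -90:+. -60:+. -30:.. 0:.. 30:.. 60:.- 90:.- 120:+- 150:+-
cup 1 0.1
0 -180:.. -150:.. -120:+- -90:+- -60:+- -30:.. 0:.. 30:.. 60:+- 90:+- 120:+- 150:+-
15 -180:+- -150:+- -120:+- -90:+- -60:+- -30:.. 0:.. 30:.. 60:.- 90:+- 120:+- 150:+-
30 -180:+- -150:+- -120:+- -90:+- -60:+. -30:+. 0:.. 30:.. 60:.- 90:+- 120:+- 150:+-
45 -180:+- -150:+- -120:+- -90:+- -60:+. -30:+. 0:.. 30:.. 60:.- 90:.- 120:+- 150:+-
cup 1 0.19
0 -180:.. -150:.. -120:+- -90:+- -60:+. -
[... 995 characters left out ...]
-
cup 3 0.1
0 -180:.. -150:.. -120:+- -90:+- -60:+- -30:+- 0:.. 30:.. 60:.. 90:+- 120:+- 150:+-
15 -180:+- -150:.. -120:+- -90:+- -60:+- -30:+. 0:.. 30:.. 60:.. 90:+- 120:+- 150:+-
30 -180:+- -150:+- -120:+- -90:+- -60:+. -30:+. 0:+. 30:.. 60:.- 90:.- 120:+- 150:+-
45 -180:+- -150:+- -120:+- -90:+- -60:+. -30:+. 0:+- 30:.. 60:.- 90:.- 120:.- 150:+-
cup 3 0.19
0 -180:.. -150:.. -120:.. -90:+. -60:+. -30:.. 0:.. 30:.. 60:.. 90:.- 120:.- 150:.-
15 -180:.. -150:.. -120:+- -90:+- -60:+. -30:+. 0:.. 30:.. 60:.- 90:.- 120:.- 150:+-
30 -180:+- -150:+- -120:+- -90:+- -60:+. -30:+. 0:+. 30:.. 60:.- 90:.- 120:.- 150:+-
45 -180:+- -150:+- -120:+- -90:+- -60:+. -30:+. 0:+- 30:.. 60:+- 90:.- 120:.- 150:+-
```

```bash
cat >> h.py <<'E'
def pickpose(ctr,d,s,e,zt,sg=1):
    t=np.array([d[0],d[1],0.]); a=-np.sin(e)*t-np.cos(e)*np.array([0,0,1.])
    lat=sg*np.array([-d[1],d[0],0]); R=orient(a,lat)
    g=np.r_[ctr,0]+s*t             # point of axis at station s ; grasp point above it
    p=g+a*0; # TCP: on line through station with approach a at height zt; grasp pt 19mm back
    # choose so that pads' centre lies at station s: grasp=TCP-0.019a
    tcp=np.array([g[0],g[1],0])+ np.array([0,0,zt]); gr=tcp-0.019*a
    tcp=tcp-(gr-np.r_[g[:2],gr[2]]); return tcp,R,t
def placepose(tcp,R,ctr,t,cup,zb,yaw,zaxis=0.014):
    """TCP pose that puts the tool held (as at pick) with butt centre at cup,zb, blade up; yaw of approach"""
    Rp=Rot.from_rotvec(R); butt=np.r_[ctr,zaxis]-0.06*t
    off=Rp.inv().apply(tcp-butt)     # tcp in tool frame rel butt
    tl=Rp.inv().apply(t)             # tool axis in tcp frame
    a_l=np.array([0,1.,0]); ph=a_l-tl*(a_l@tl); ph/=np.linalg.norm(ph)
    B=np.c_[tl,ph,np.cross(tl,ph)]
    zz=np.array([0,0,1.]); hh=np.array([np.cos(yaw),np.sin(yaw),0])
    W=np.c_[zz,hh,np.cross(zz,hh)]
    Rq=Rot.from_matrix(W@B.T); return np.r_[cup,zb]+Rq.apply(off),Rq.as_rotvec()
E
python3 - <<'E'
from h import *
T={'spatula':(np.array([.611,.2205]),3.8,3),'gouge':(np.array([.6314,-.0552]),0,1),'scraper':(np.array([.6102,-.208]),-8.5,0)}
for n,(c,ang,k) in T.items():
  d=np.array([np.cos(np.radians(ang)),np.sin(np.radians(ang))])
  for e in(20,30):
   for sg in(1,-1):
    tcp,R,t=pickpose(c,d,.035,np.radians(e),.009,sg)
    q=env.inverse_kinematics(tcp,R); q2=env.inverse_kinematics(tcp+[0,0,.15],R)
    print(n,e,sg,tcp.round(3),None if q is None else q.round(2),q2 is not None)
    for yaw in(150,165,180,195,210):
        o=[]
        for zb in(.012,.1):
            p,Rq=placepose(tcp,R,c,t,CUP[k],zb,np.radians(yaw)); qq=env.inverse_kinematics(p,Rq); o.append(None if qq is None else qq.round(2))
        print('   ',yaw,p.round(3),*o)
E
```

```text
spatula 20 1 [0.639 0.222 0.009] [ 0.25  0.69  0.86  0.07  1.93 -1.37] True
    150 [0.447 0.251 0.189] [0.06 0.66 1.14 0.79 2.32 2.39] [0.06 0.58 1.09 0.89 2.41 2.53]
    165 [0.446 0.25  0.189] [0.16 0.79 0.96 0.67 2.47 2.28] [0.16 0.71 0.91 0.79 2.57 2.42]
    180 [0.446 0.248 0.189] [0.26 0.88 0.81 0.49 2.6  2.09] None
    195 [0.446 0.247 0.189] [0.37 0.95 0.72 0.23 2.69 1.81] None
    210 [0.447 0.246 0.189] None None
spatula 20 -1 [0.639 0.222 0.009] [0.25 0.69 0.86 0.07 1.93 1.77] True
    150 [0.447 0.251 0.189] [ 0.06  0.66  1.14  0.79  2.32 -0.75] [ 0.06  0.58  1.09  0.89  2.41 -0.61]
    165 [0.446 0.25  0.189] [ 0.16  0.79  0.96  0.67  2.47 -0.87] [ 0.16  0.71  0.91  0.79  2.57 -0.72]
    180 [0.446 0.248 0.189] [ 0.26  0.88  0.81  0.49  2.6  -1.05] None
    195 [0.446 0.247 0.189] [ 0.37  0.95  0.72  0.23  2.69 -1.33] None
    210 [0.447 0.246 0.189] None None
spatula 30 1 [0.636 0.222 0.009] [ 0.24  0.89  0.62  0.1   2.14 -1.37] True
    150 [0.447 0.251 0.186] [0.08 0.55 1.19 0.67 2.23 2.36] [0.08 0.48 1.12 0.75 2.34 2.48]
    165 [0.446 0.25  0.186] [0.17 0.67 1.03 0
[... 4725 characters left out ...]
8  0.186] [ 0.15  0.6   1.13 -0.48  2.37  1.02] [ 0.15  0.53  1.06 -0.55  2.49  0.92]
scraper 30 -1 [ 0.635 -0.212  0.009] [-0.32  0.88  0.63 -0.1   2.14  1.36] True
    150 [ 0.456 -0.013  0.186] [-0.28  0.61  1.11  0.33  2.43 -1.19] [-0.28  0.55  1.04  0.39  2.55 -1.11]
    165 [ 0.455 -0.014  0.186] [-0.17  0.66  1.04  0.13  2.48 -1.42] [-0.17  0.6   0.97  0.16  2.61 -1.39]
    180 [ 0.455 -0.015  0.186] [-0.06  0.67  1.03 -0.09  2.49 -1.67] [-0.06  0.61  0.95 -0.11  2.62 -1.7 ]
    195 [ 0.455 -0.016  0.186] [ 0.04  0.65  1.06 -0.3   2.45 -1.92] [ 0.04  0.59  0.98 -0.36  2.58 -1.99]
    210 [ 0.456 -0.018  0.186] [ 0.15  0.6   1.13 -0.48  2.37 -2.12] [ 0.15  0.53  1.06 -0.55  2.49 -2.22]
```

```bash
cat >> h.py <<'E'
def st():
    s=env.state(); print('t',round(s['time_s'],1),'tcp',s['eef_pos'].round(4),'F',s['wrist_force'].round(1),'gap',round(s['finger_gap'],4)); return s
def pick(name,c,im,cup,yaw,sg,roi=None,e=np.radians(30),zt=.008,s=.035):
    b=tool(c,im,name,roi); ctr,d,l,w=b
    ctr=ctr-d*l/2+d*.06
    print('origin',ctr.round(4),d.round(3))
    tcp,R,t=pickpose(ctr,d,s,e,zt,sg)
    env.grip(.065,60)
    env.reach(tcp+[0,0,.12],R); env.line_to(tcp,.2); st()
    env.grip(.0,60); st()
    env.line_to(tcp+[0,0,.27],.3); st()
    p,Rq=placepose(tcp,R,ctr,t,cup,.1,yaw)
    env.reach(p,Rq); st()
    np.save('hold.npy',dict(p=p,Rq=Rq),allow_pickle=True)
E
python3 - <<'E'
from h import *
c,im=snap('wrist','w4')
pick('spatula',c,im,CUP[3],np.radians(180),-1,roi=(330,70,530,150))
for n in('scene','side'): snap(n,'b_'+n)
E
```

```text
spatula [410. 111.] ctr [0.6146 0.2209] L,W 0.132 0.027 ang 3.8
origin [0.6088 0.2205] [0.998 0.067]
t 6.8 tcp [0.6349 0.2223 0.0104] F [-0.4  0.6  0.5] gap 0.0649
t 7.5 tcp [0.6342 0.2222 0.0079] F [ 0.3  0.  -0.1] gap -0.0Traceback (most recent call last):
  File "<stdin>", line 3, in <module>
  File "h.py", line 77, in pick
    env.line_to(tcp+[0,0,.27],.3); st()
    ~~~~~~~~~~~^^^^^^^^^^^^^^^^^^
cell.Unreachable: the arm cannot follow that straight line within its joint ranges
```

```bash
python3 - <<'E'
from h import *
for n in('scene','side','wrist'): snap(n,'c_'+n)
E
python3 -c "
import cv2,numpy as np
a=cv2.imread('pics/c_scene.png')[200:380,300:500];b=cv2.imread('pics/c_side.png')[100:280,260:460];
cv2.imwrite('pics/c.png',cv2.resize(np.hstack([a,b]),None,fx=2,fy=2))"
```

```text
(no output)
```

View pics/c.png

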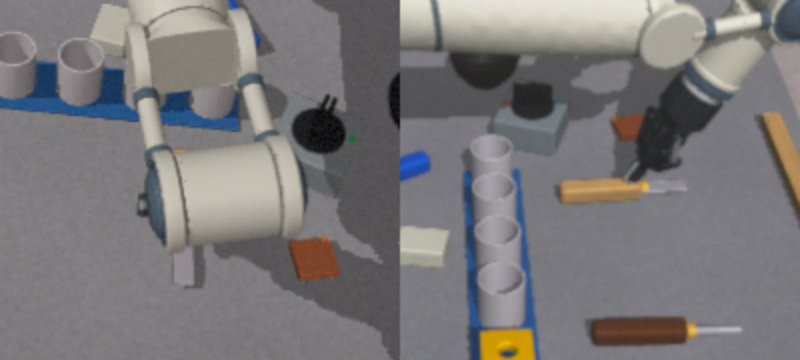

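View pics/c_wrist.png

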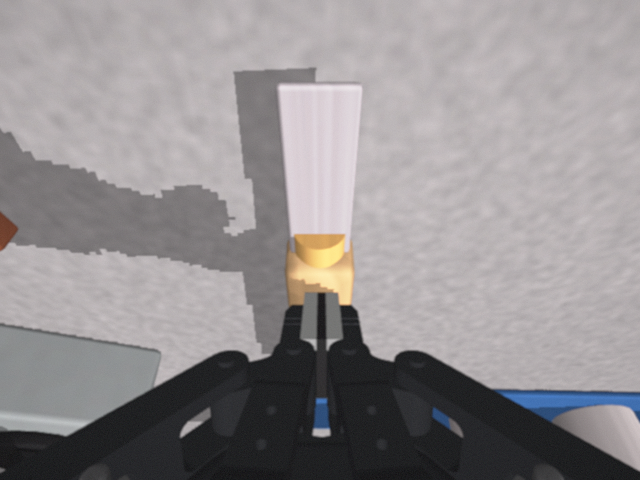

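```bash
python3 - <<'E'
from h import *
s=st(); R=Rot.from_rotvec(s['orientation']).as_matrix()
print(R.round(3)); c=env.camera_info('wrist')
for k in (0,.01,.019,.03): print(k,proj(c,s['eef_pos']-k*R[:,1]).round(0))
o=np.array([.6088,.2205,.028]);d=np.array([.998,.067,0])
print('handle blade-end top',proj(c,o+.06*d).round(),proj(c,o+.06*d-[0,0,.028]).round(), 'camera', (-c['R'].T@c['t']).round(3))
for n in('scene','side'):
    print(n,proj(env.camera_info(n),s['eef_pos']).round(),proj(env.camera_info(n),s['eef_pos']-.1*R[:,1]).round())
E
```

```text
t 7.6 tcp [0.6342 0.2222 0.008 ] F [0.1 0.2 0.3] gap -0.0003
[[ 0.067 -0.499  0.864]
 [-0.998 -0.033  0.058]
 [ 0.    -0.866 -0.5  ]]
0 [[319. 284.]]
0.01 [[319. 293.]]
0.019 [[319. 302.]]
0.03 [[319. 315.]]
handle blade-end top [[318. 273.]] [[319. 221.]] camera [0.785 0.231 0.117]
scene [[391. 306.]] [[395. 304.]]
side [[368. 196.]] [[388. 171.]]
```

```bash
python3 -c "
import cv2,numpy as np
a=cv2.imread('pics/c_wrist.png')[200:340,240:400];b=cv2.imread('pics/c_side.png')[160:220,325:415];
cv2.imwrite('pics/c2.png',np.hstack([cv2.resize(a,(480,420),interpolation=2),cv2.copyMakeBorder(cv2.resize(b,(315,210),interpolation=2),0,210,0,0,0)]))"
```

```text
(no output)
```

View pics/c2.png

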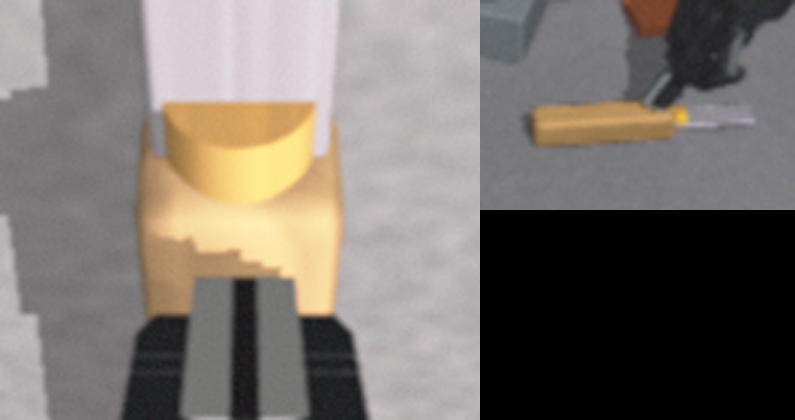

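```bash
python3 - <<'E'
from h import *
c=env.camera_info('side'); o,d=ray(c,[[375,190],[374,192]])
for i in range(2): print(o+d[i]*((.222-o[1])/d[i,1]))
w=env.camera_info('wrist'); print(tri(w,[319,293],c,[375,190]))
print('start tcp side',proj(c,[[.6,0,.203],[.6,0,.190],[.64,0,.203],[.64,0,.216]]).round())
E
```

```text
[0.65180715 0.222      0.02894786]
[0.64951718 0.222      0.02150075]
(array([0.65261624, 0.22382725, 0.02655192]), np.float64(0.0015633777756519822))
start tcp side [[371. 193.]
 [370. 197.]
 [388. 193.]
 [388. 188.]]
```

The grip missed: the crop shows shut fingers ending above the handle, about 25 mm short of the reported TCP. I'll lift and measure where the fingertips really are.

```bash
python3 - <<'E'
from h import *
s=st(); env.line_to(s['eef_pos']+[0,0,.12],.3)
env.reach([.6,.1,.15],[-1.5707963,0,0])
for g in(.0,.028,.085):
    env.grip(g); s=st()
    ims=[]
    for n in('scene','side'):
        c,im=snap(n); p=proj(c,s['eef_pos'])[0]; cv2.drawMarker(im,tuple(int(v) for v in p.round()),(255,0,255),0,6,1)
        x,y=int(p[0]),int(p[1]); ims.append(cv2.resize(im[y-50:y+30,x-45:x+45],None,fx=4,fy=4,interpolation=cv2.INTER_CUBIC)); print(n,x-45,y-50)
    cv2.imwrite(f'pics/tip{int(g*1000)}.png',np.hstack(ims))
E
```

```text
t 7.6 tcp [0.6342 0.2222 0.008 ] F [0.1 0.2 0.3] gap -0.0003
t 9.9 tcp [0.6002 0.1002 0.1496] F [-0.8 -1.  -0.2] gap 0.0001
scene 301 203
side 319 134
t 10.3 tcp [0.6  0.1  0.15] F [0.3 0.6 0.3] gap 0.0277
scene 300 202
side 319 133
t 11.0 tcp [0.6  0.1  0.15] F [-1.  -0.4  0.1] gap 0.085
scene 300 202
side 319 133
```

View pics/tip0.png

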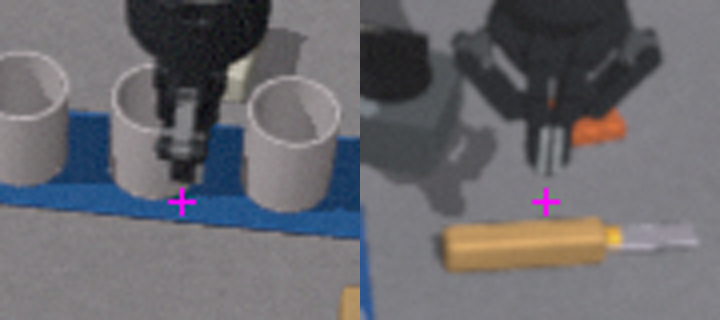

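View pics/tip28.png

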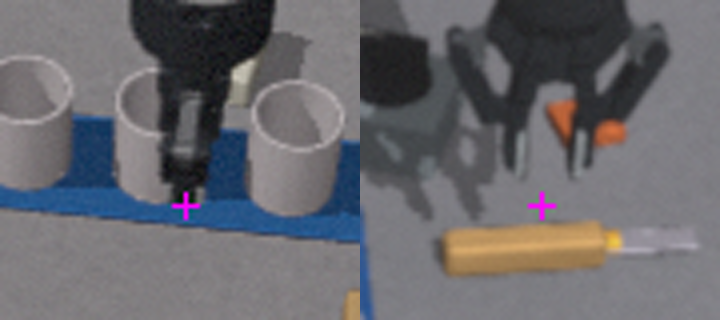

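View pics/tip85.png

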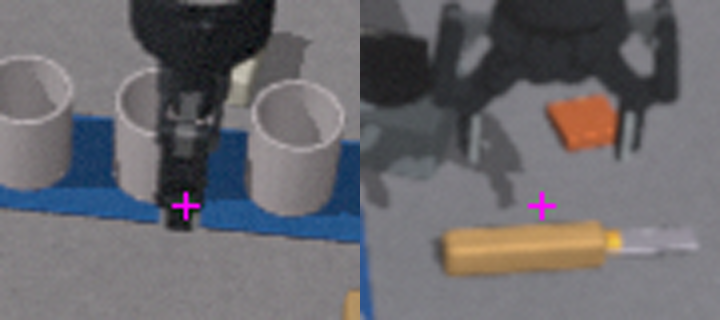

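```bash
python3 - <<'E'
from h import *
a,b=env.camera_info('scene'),env.camera_info('side')
print('shut',tri(a,[301+185/4,203+182/4],b,[319+547/4,134+173/4]))
print('28 near fingers avg', tri(a,[300+186/4,202+200/4],b,[319+548/4,133+175/4]))
print(proj(b,[[.6,.1,.15],[.6,.1,.17]]),proj(a,[[.6,.1,.15],[.6,.1,.17]]))
# side/wrist consistency on eye/cups
E
```

```text
shut (array([0.75243845, 0.06135694, 0.26647107]), np.float64(0.14478784521844879))
28 near fingers avg (array([0.75583332, 0.06281495, 0.26337317]), np.float64(0.13843157797308067))
[[364.47228651 183.96791289]
 [365.0273934  177.71146274]] [[345.95351467 252.93755312]
 [346.43133947 247.50017992]]
```

```bash
python3 - <<'E'
from h import *
a,b=env.camera_info('scene'),env.camera_info('side')
print('shut',tri(a,[301+185/4,203+180/4],b,[319+187/4,134+173/4]))
# spatula butt & jar etc cross-check: same features, side vs wrist w3 : cup3 rim centre z .075
print('28',tri(a,[300+186/4,202+205/4],b,[319+187/4,133+177/4]))
print('cup rims side', proj(b,[[*CUP[k],.075] for k in range(4)]).round(), 'scene',proj(a,[[*CUP[k],.075] for k in range(4)]).round(),proj(b,[[*EYE,.08]]),proj(a,[[*EYE,.08]]))
E
```

```text
shut (array([0.6017602 , 0.1018406 , 0.17029466]), np.float64(0.0006769109932346691))
28 (array([0.60612932, 0.10422987, 0.16362592]), np.float64(0.009741851721850742))
cup rims side [[311. 238.]
 [309. 214.]
 [307. 193.]
 [305. 173.]] scene [[306. 223.]
 [340. 226.]
 [374. 230.]
 [408. 233.]] [[313.67206265 274.15699675]] [[259.99015482 217.60910941]]
```

Fingertips when shut are about 20 mm behind the reported TCP; two views agree to 0.7 mm. I'll add this offset and descend in steps, checking the force.

```bash
cat >> h.py <<'E'
TIP=0.020
def pickpose(ctr,d,s,e,zt,sg=1):
    """zt: height of the TRUE finger tip"""
    t=np.array([d[0],d[1],0.]); a=-np.sin(e)*t-np.cos(e)*np.array([0,0,1.])
    R=orient(a,sg*np.array([-d[1],d[0],0])); g=np.r_[ctr,0]+s*t
    tip=np.array([g[0],g[1],zt]); gr=tip-.015*a; tip=tip+np.r_[(g-gr)[:2],0]
    return tip+TIP*a,R,t
def up(p,hs):
    for h in hs:
        try: env.line_to(np.array(p)+[0,0,h],.3); return h
        except env.Unreachable: pass
    raise RuntimeError('no lift')
def pick(name,c,im,cup,yaw,sg,roi=None,e=np.radians(30),zt=.009,s=.035,open_=.065):
    ctr,d,l,w=tool(c,im,name,roi); ctr=ctr-d*l/2+d*.06
    print('origin',ctr.round(4),d.round(3))
    tcp,R,t=pickpose(ctr,d,s,e,zt,sg)
    env.grip(open_,60)
    env.reach(tcp+[0,0,.10],R)
    for h in(.012,.006,0):
        env.line_to(tcp+[0,0,h],.2 if h>.01 else .05); s_=st()
        if abs(s_['wrist_force'][2])>8: break
    tcp=env.state()['eef_pos']
    env.grip(.0,60); s_=st()
    if s_['finger_gap']<.02: print('MISSED'); return
    p,Rq=placepose(tcp,R,ctr,t,cup,.1,yaw)
    np.save('hold.npy',dict(p=p,Rq=Rq),allow_pickle=True)
    print('lift',up(tcp,(.25,.22,.19,.16,.13))); st()
E
python3 - <<'E'
from h import *
c,im=snap('side')
env.reach([.5,.14,.36],[-1.5707963,0,0])
c,im=snap('wrist','w5')
pick('spatula',c,im,CUP[3],np.radians(180),-1,roi=(330,70,530,150))
for n in('scene','side'): snap(n,'b_'+n)
E
python3 -c "
import cv2,numpy as np
a=cv2.imread('pics/b_scene.png')[150:390,240:500];b=cv2.imread('pics/b_side.png')[80:320,220:480];
cv2.imwrite('pics/b.png',cv2.resize(np.hstack([a,b]),None,fx=1.5,fy=1.5))"
```

```text
spatula [411. 112.] ctr [0.6147 0.2208] L,W 0.131 0.027 ang 3.7
origin [0.6092 0.2204] [0.998 0.064]
t 14.5 tcp [0.627  0.2216 0.0055] F [ 0.4 -0.8  0.9] gap 0.065
t 14.8 tcp [ 0.6271  0.2217 -0.0012] F [-0.6 -0.2  0.9] gap 0.065
t 15.1 tcp [ 0.6263  0.2215 -0.009 ] F [-0.7  0.3 -1.1] gap 0.065
t 15.5 tcp [ 0.627   0.2216 -0.0079] F [1.1 1.5 0.7] gap 0.0262
lift 0.22
t 16.4 tcp [0.6264 0.2215 0.2094] F [ 0.1 -0.3 -1.8] gap 0.0264
```

View pics/b.png

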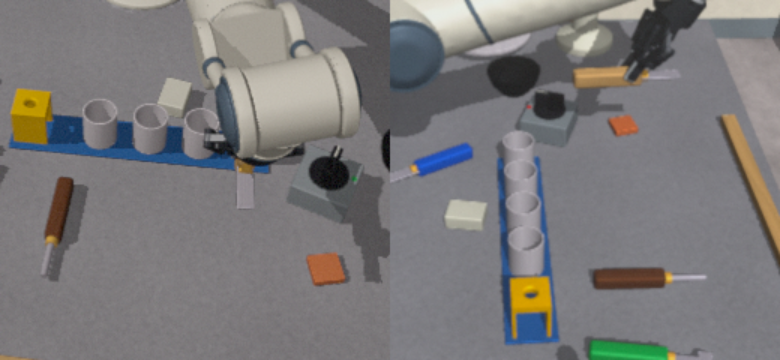

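The spatula is held, level and lifted. Next I'll turn it upright above cup 3.

```bash
python3 - <<'E'
from h import *
h=np.load('hold.npy',allow_pickle=True).item(); print(h['p'].round(3))
env.reach(h['p'],h['Rq']); st()
for n in('scene','side','wrist'): snap(n,'d_'+n)
E
python3 -c "
import cv2,numpy as np
a=cv2.imread('pics/d_scene.png')[100:340,300:520];b=cv2.imread('pics/d_side.png')[40:280,220:440];
w=cv2.resize(cv2.imread('pics/d_wrist.png'),(320,240))
cv2.imwrite('pics/d.png',np.hstack([a,b,w]))"
```

```text
[0.428 0.248 0.177]
t 18.9 tcp [0.4283 0.2484 0.1773] F [ 0.6 -0.4 -2. ] gap 0.026
```

View pics/d.png

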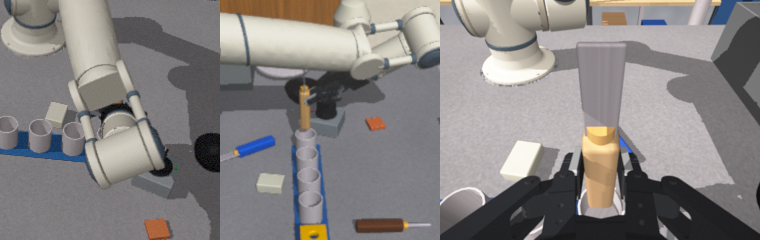

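```bash
cat >> h.py <<'E'
def place(yaw_a, zb=.013):
    h=np.load('hold.npy',allow_pickle=True).item(); p=h['p']
    for z in(.06,.03,zb):
        env.line_to(p-[0,0,.1-z],.12 if z>.03 else .06); s=st()
        if np.linalg.norm(s['wrist_force'])>15: print('FORCE'); return False
    return True
def release(h_up=.06):
    env.grip(.05); st()
    h=np.load('hold.npy',allow_pickle=True).item(); a=Rot.from_rotvec(h['Rq']).apply([0,1,0])
    p=env.state()['eef_pos']; env.line_to(p-.07*a,.15); 
    p=env.state()['eef_pos']; up(p,(.12,.09,.06,.03)); st()
E
python3 - <<'E'
from h import *
if place(0):
    snap('side','e_side'); snap('wrist','e_wrist')
E
python3 -c "
import cv2,numpy as np
b=cv2.imread('pics/e_side.png')[40:280,220:480];
w=cv2.resize(cv2.imread('pics/e_wrist.png'),(320,240))
cv2.imwrite('pics/e.png',np.hstack([b,w]))"
```

```text
t 19.6 tcp [0.4279 0.2483 0.1367] F [ 0.  -0.4 -1.3] gap 0.0261
t 20.2 tcp [0.4281 0.2484 0.1072] F [ 0.5 -0.4 -1.4] gap 0.0267
t 20.6 tcp [0.4281 0.2484 0.0896] F [ 0.3  0.4 -2.1] gap 0.0264
```

View pics/e.png

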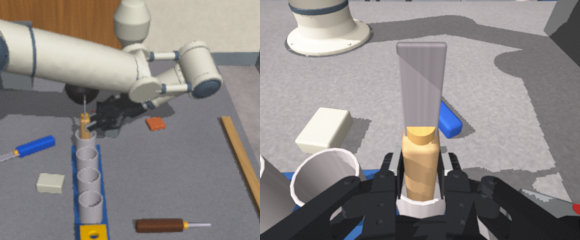

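The handle is inside the cup, so I'll release, back out and look.

```bash
python3 - <<'E'
from h import *
release()
env.reach([.5,.04,.36],[-1.5707963,0,0]); st()
for n in('scene','side','wrist'): c,im=snap(n,'f_'+n)
for t in('gouge','scraper'): tool(c,im,t)
E
python3 -c "
import cv2,numpy as np
a=cv2.imread('pics/f_scene.png')[140:340,200:440];b=cv2.imread('pics/f_side.png')[120:320,250:450];
w=cv2.resize(cv2.imread('pics/f_wrist.png'),(320,240))[:200]
cv2.imwrite('pics/f.png',np.hstack([a,b,w]))"
```

```text
t 21.1 tcp [0.4282 0.2484 0.0904] F [-0.3  0.5 -0.1] gap 0.0499
t 22.1 tcp [0.4886 0.2487 0.1869] F [ 1.  -0.4  0.1] gap 0.05
t 23.2 tcp [0.5001 0.0405 0.3574] F [0.4 0.  0.6] gap 0.0501
gouge [417. 247.] ctr [ 0.6312 -0.0557] L,W 0.119 0.029 ang 0.2
scraper [370. 338.] ctr [ 0.5743 -0.2003] L,W 0.046 0.031 ang -7.1
```

View pics/f.png

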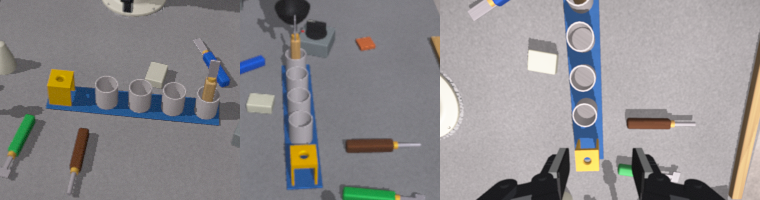

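The spatula stands upright in cup 3, and the gouge hasn't moved. The gouge goes to cup 1.

```bash
python3 - <<'E'
from h import *
c,im=snap('wrist')
pick('gouge',c,im,CUP[1],np.radians(180),-1,roi=(350,200,470,290))
h=np.load('hold.npy',allow_pickle=True).item()
if env.state()['finger_gap']>.02:
    env.reach(h['p'],h['Rq']); st()
    for n in('side','wrist'): snap(n,'g_'+n)
E
python3 -c "
import cv2,numpy as np
b=cv2.imread('pics/g_side.png')[100:340,220:480];
w=cv2.resize(cv2.imread('pics/g_wrist.png'),(320,240))
cv2.imwrite('pics/g.png',np.hstack([b,w]))"
```

```text
gouge [417. 247.] ctr [ 0.6313 -0.0555] L,W 0.12 0.03 ang -0.6
origin [ 0.6315 -0.0555] [ 1.    -0.011]
t 25.6 tcp [ 0.6494 -0.0555  0.0057] F [-0.8  1.   0.4] gap 0.0648
t 25.8 tcp [ 0.6495 -0.0557 -0.0013] F [-0.8  0.8 -0.2] gap 0.0652
t 26.1 tcp [ 0.6487 -0.0557 -0.0089] F [0.3 0.4 0.6] gap 0.0649
t 26.5 tcp [ 0.6493 -0.0557 -0.0079] F [2.5 0.4 1.2] gap 0.0267
lift 0.22
t 27.4 tcp [ 0.6487 -0.0557  0.2092] F [ 0.8  0.6 -2. ] gap 0.0265
t 29.9 tcp [0.4342 0.0725 0.1771] F [-0.4 -0.  -1.6] gap 0.026
```

View pics/g.png

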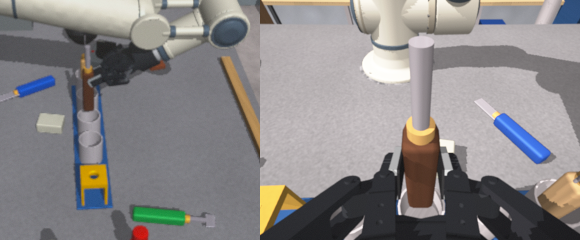

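```bash
python3 - <<'E'
from h import *
if place(0):
    snap('wrist','i_wrist'); release()
    env.reach([.5,-.08,.36],[-1.5707963,0,0]); st()
    for n in('scene','side','wrist'): c,im=snap(n,'j_'+n)
    tool(c,im,'scraper')
E
python3 -c "
import cv2,numpy as np
a=cv2.imread('pics/j_scene.png')[140:340,200:440];b=cv2.imread('pics/j_side.png')[120:340,250:450][:200];
w=cv2.resize(cv2.imread('pics/j_wrist.png'),(320,240))[:200]
cv2.imwrite('pics/j.png',np.hstack([a,b,w]))"
```

```text
t 30.4 tcp [0.4339 0.0726 0.137 ] F [-0.4  0.2 -0.3] gap 0.0265
t 31.1 tcp [0.434  0.0726 0.1071] F [-0.2 -0.2 -0.9] gap 0.0265
t 31.5 tcp [0.4339 0.0726 0.0897] F [ 0.4 -0.  -1.2] gap 0.0266
t 31.9 tcp [0.4342 0.0726 0.0904] F [0.2 0.8 0. ] gap 0.0496
t 32.9 tcp [0.4945 0.0727 0.1865] F [ 0.5 -0.9  0. ] gap 0.05
t 34.0 tcp [ 0.5    -0.0797  0.3574] F [ 0.1  0.2 -0.2] gap 0.05
scraper [400. 269.] ctr [ 0.6103 -0.2083] L,W 0.12 0.03 ang -8.4
```

View pics/j.png

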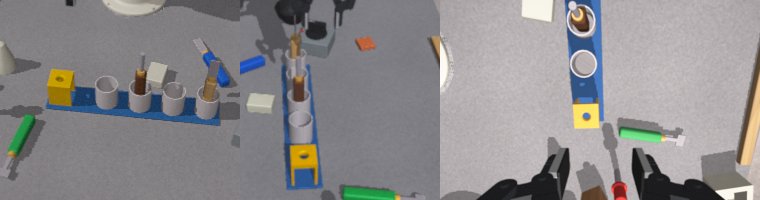

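```bash
python3 - <<'E'
from h import *
c,im=snap('wrist')
pick('scraper',c,im,CUP[0],np.radians(180),-1)
h=np.load('hold.npy',allow_pickle=True).item()
if env.state()['finger_gap']>.02:
    env.reach(h['p'],h['Rq']); st()
    for n in('side','wrist'): snap(n,'k_'+n)
E
python3 -c "
import cv2,numpy as np
b=cv2.imread('pics/k_side.png')[100:340,220:480];
w=cv2.resize(cv2.imread('pics/k_wrist.png'),(320,240))
cv2.imwrite('pics/k.png',np.hstack([b,w]))"
```

```text
scraper [400. 269.] ctr [ 0.6104 -0.2083] L,W 0.119 0.03 ang -8.5
origin [ 0.6106 -0.2083] [ 0.989 -0.147]
t 36.5 tcp [ 0.6283 -0.2109  0.0056] F [0.3 0.3 0.9] gap 0.0653
t 36.8 tcp [ 0.6284 -0.2111 -0.0013] F [-0.4 -0.5  0.2] gap 0.0651
t 37.0 tcp [ 0.6276 -0.2108 -0.0089] F [ 0.1  0.4 -0.8] gap 0.065
t 37.5 tcp [ 0.6283 -0.211  -0.0079] F [ 1.5 -0.4  0.5] gap 0.0265
lift 0.22
t 38.4 tcp [ 0.6277 -0.2109  0.2094] F [ 0.   0.  -1.9] gap 0.026
t 40.9 tcp [ 0.4371 -0.0154  0.1772] F [ 0.2 -0.1 -1.4] gap 0.0262
```

View pics/k.png

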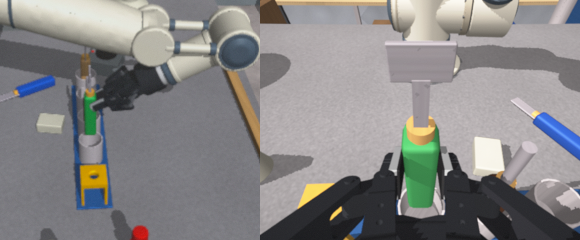

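```bash
python3 - <<'E'
from h import *
if place(0):
    release()
    env.reach([.45,-.30,.34],[-1.5707963,0,0]); st()
    for n in('scene','side','wrist'):
        c,im=snap(n,'l_'+n)
        m=mask(im,(0,180,120),(6,255,255))|mask(im,(174,180,120),(180,255,255))
        for ce,s,mm in comps(m,100): print(n,'red',ce.round(1),s)
    np.save('pics/l_wrist.npy',c,allow_pickle=True)
E
python3 -c "
import cv2,numpy as np
a=cv2.imread('pics/l_scene.png')[140:340,200:440];b=cv2.imread('pics/l_side.png')[120:340,250:450][:200];
cv2.imwrite('pics/l.png',cv2.resize(np.hstack([a,b]),None,fx=1.8,fy=1.8))"
```

```text
t 41.5 tcp [ 0.4368 -0.0152  0.1371] F [ 0.3  0.2 -2. ] gap 0.0266
t 42.1 tcp [ 0.437  -0.0152  0.1072] F [-0.2  0.  -1.8] gap 0.0269
t 42.6 tcp [ 0.4369 -0.0152  0.0897] F [-0.9  0.4 -1.7] gap 0.0267
t 42.9 tcp [ 0.4372 -0.0152  0.0905] F [0.6 0.  0.1] gap 0.05
t 43.9 tcp [ 0.4975 -0.0152  0.1866] F [ 0.6 -0.1 -1.5] gap 0.05
t 45.2 tcp [ 0.4503 -0.2994  0.3377] F [ 1.   1.  -0.3] gap 0.0502
scene red [ 49.4 133.2] [ 43 123  16  22 136]
scene red [105.9 209. ] [ 99 198  18  23 206]
scene red [148.1 206.6] [143 198  13  17 114]
scene red [174.1 226.1] [167 214  18  24 239]
side red [359.3 341. ] [349 326  20  30 432]
side red [326.8 392.8] [319 381  16  24 297]
side red [353.8 440.9] [341 424  24  33 576]
wrist red [413.5 223.6] [392 204  42  40 923]
wrist red [346.3 297.1] [334 284  24  31 403]
wrist red [380.2 373.2] [362 356  35  43 541]
```

View pics/l.png

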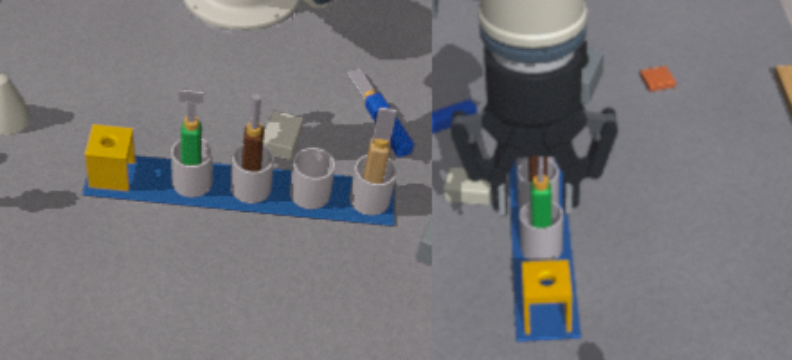

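View pics/l_wrist.png

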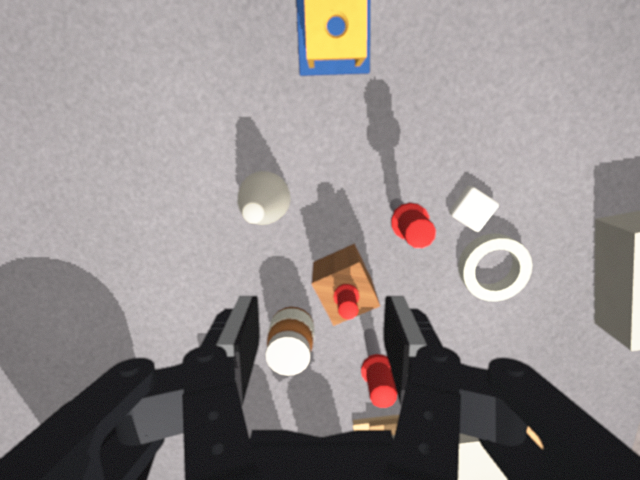

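All three tools stand upright. Next is the pin: the smallest red-topped one, in the wooden stand at wrist (346,297). The look-alikes at (413,223) and (380,373) are larger and free-standing.

```bash
python3 - <<'E'
from h import *
L=lambda n:(np.load(f'pics/{n}.npy',allow_pickle=True).item(),cv2.imread(f'pics/{n}.png'))
c=L('l_wrist')[0]; c2=L('w2')[0]; s=env.camera_info('side')
print('top wrist l', plane(c,[[347.5,309.5]],.116), 'w2',plane(c2,[[301,253]],.116))
print(plane(c,[[346,299]],.081),plane(s,[[327,384]],.116))
print('decoys tops @~.14', plane(c,[[420,232],[383,393]],.14), 'jar', plane(c,[[288,355]],.08),'cone',plane(c,[[253,213]],.095), 'cone base',plane(c,[[265,195]],.03))
x=plane(c,[[347.5,309.5]],.116)[0]
env.reach([x[0],x[1]+.03,.33],[-1.5707963,0,0]); c,im=snap('wrist','m_wrist'); np.save('pics/m_wrist.npy',c,allow_pickle=True)
m=mask(im,(0,180,120),(6,255,255))|mask(im,(174,180,120),(180,255,255))
for ce,s,mm in comps(m,100): print('red',ce.round(1),s)
E
```

```text
top wrist l [[ 0.47966612 -0.42903804  0.116     ]] w2 [[ 0.48125764 -0.42931882  0.116     ]]
[[ 0.48009808 -0.43321873  0.081     ]] [[ 0.48019967 -0.42722343  0.116     ]]
decoys tops @~.14 [[ 0.54749101 -0.33136187  0.14      ]
 [ 0.52026704 -0.52075297  0.14      ]] jar [[ 0.40804721 -0.5122777   0.08      ]] cone [[ 0.37532927 -0.32344107  0.095     ]] cone base [[ 0.37954181 -0.31593479  0.03      ]]
red [391.5 126.6] [ 370  107   44   40 1247]
red [321.6 218.4] [309 205  26  30 552]
red [358.1 302.2] [340 284  34  44 713]
```

View pics/m_wrist.png

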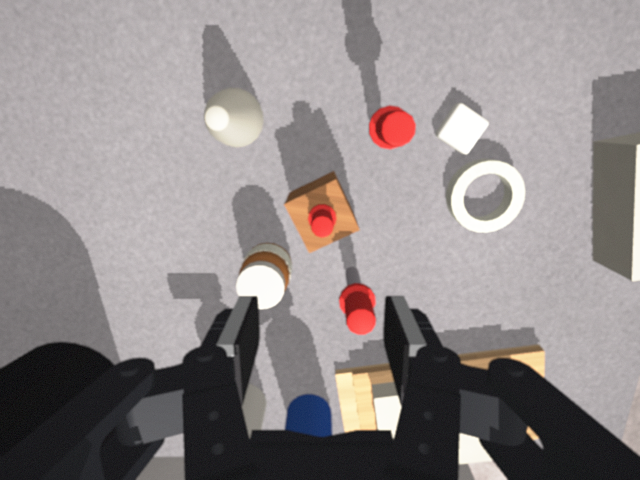

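```bash
python3 - <<'E'
from h import *
D=[-1.5707963,0,0]
c,im=np.load('pics/m_wrist.npy',allow_pickle=True).item(),cv2.imread('pics/m_wrist.png')
cv2.imwrite('pics/m_crop.png',cv2.resize(im[160:340,270:400],None,fx=4,fy=4)[:600])
# pin grip top disc: brightest red; print top
print('pin top',plane(c,[[321.5,223.5]],.116))
env.reach([.464,-.12,.27],D); c,im=snap('wrist','n_wrist')
m=mask(im,(18,120,60),(34,255,255))
for ce,s,mm in comps(m,500):
    cs,h=cv2.findContours(mm.astype(np.uint8),cv2.RETR_CCOMP,cv2.CHAIN_APPROX_NONE)
    for k,q in enumerate(cs):
        if h[0,k,3]>=0 and len(q)>20:
            X=plane(c,q.reshape(-1,2),0.08)[:,:2];(x,y),(a,b),_=cv2.fitEllipse((X*1000).astype(np.float32)); print('eye',q.reshape(-1,2).mean(0),round(x,1),round(y,1),a,b,X.min(0),X.max(0))
cv2.imwrite('pics/n_crop.png',im[100:400,200:440]); print((-c['R'].T@c['t']))
E
```

```text
pin top [[ 0.47983829 -0.42687548  0.116     ]]
eye [320.48214286 214.625     ] 463.7 -134.5 18.832735061645508 20.345396041870117 [ 0.4536429  -0.14364703] [ 0.47379333 -0.12495198]
[ 0.46376932 -0.04493578  0.44120756]
```

View pics/m_crop.png

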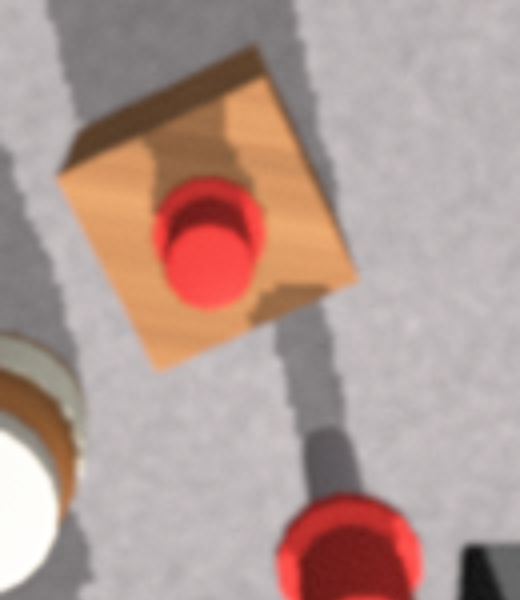

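View pics/n_wrist.png

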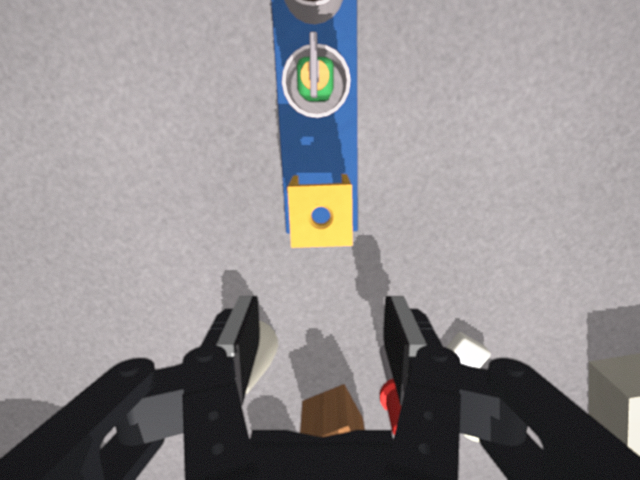

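The pin is confirmed: grip top at crop (209,266), on the wooden stand. Eye by direct view, corrected for the hole's depth: (0.464, -0.136), which matches the cup-row estimate. Grasping.

```bash
python3 - <<'E'
from h import *
D=np.array([-1.5707963,0,0]); c=np.load('pics/m_wrist.npy',allow_pickle=True).item()
P=plane(c,[[322.3,226.5]],.116)[0,:2]; print(P)
P=(P+[.4803,-.4289])/2; np.save('pin.npy',P)
env.grip(.05,40)
env.reach([*P,.16],D)
for z in(.10,.075,.064):
    env.line_to([*P,z],.1); s=st()
    if abs(s['wrist_force'][2])>6: break
env.grip(0,40); st()
snap('side','o_side')
E
python3 -c "
import cv2
cv2.imwrite('pics/o.png',cv2.resize(cv2.imread('pics/o_side.png')[300:460,240:420],None,fx=3,fy=3))"
```

```text
[ 0.48065752 -0.43004612]
t 49.3 tcp [ 0.4807 -0.4296  0.1007] F [ 0.7 -0.2 -0. ] gap 0.0499
t 49.7 tcp [ 0.4801 -0.4292  0.0743] F [0.5 0.3 0.4] gap 0.0498
t 49.9 tcp [ 0.4802 -0.4292  0.0634] F [ 0.1  0.7 -0.1] gap 0.0497
t 50.3 tcp [ 0.4807 -0.4297  0.0648] F [-0.7  0.5  2.4] gap 0.0225
```

View pics/o.png

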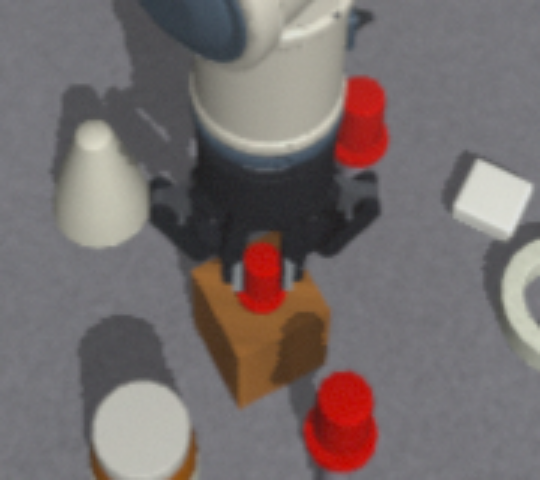

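```bash
python3 - <<'E'
from h import *
p=env.state()['eef_pos']; env.line_to(p+[0,0,.19],.2); st()
P=np.load('pin.npy'); 
env.line_to([EYE[0],EYE[1],.23],.2); env.pause(.3); s=st()
for n in('scene','side','wrist'):
    c,im=snap(n,'q_'+n)
    m=mask(im,(0,180,100),(6,255,255))|mask(im,(174,180,100),(180,255,255))
    print(n,[(ce.round(1),s_[:4]) for ce,s_,_ in comps(m,100)])
    # expected: pin foot z: foot at .010 when tcp .0648
    zf=.010+s['eef_pos'][2]-.0648
    print('  exp foot,collar,top',proj(c,[[*s['eef_pos'][:2],zf+h] for h in(0,.065,.106)]).round(1).tolist(),'eye',proj(c,[[*EYE,.08]]).round(1))
E
python3 -c "
import cv2,numpy as np
a=cv2.imread('pics/q_scene.png')[130:280,200:320];b=cv2.imread('pics/q_side.png')[180:330,250:370];
cv2.imwrite('pics/q.png',cv2.resize(np.hstack([a,b]),None,fx=3.3,fy=3.3,interpolation=2))"
```

```text
t 51.4 tcp [ 0.4804 -0.4295  0.253 ] F [ 0.8 -0.  -0.9] gap 0.0224
t 53.4 tcp [ 0.4641 -0.1365  0.2299] F [-0.1 -1.2 -0.8] gap 0.0226
scene [(array([ 49.7, 133.3]), array([ 43, 123,  16,  22], dtype=int32)), (array([106.9, 209.3]), array([ 99, 198,  19,  23], dtype=int32)), (array([174.9, 226.3]), array([167, 214,  18,  24], dtype=int32))]
  exp foot,collar,top [[257.3, 191.8], [255.4, 172.6], [254.1, 159.7]] eye [[260.  217.6]]
side [(array([313.1, 217.6]), array([306, 206,  15,  23], dtype=int32)), (array([359.1, 341. ]), array([349, 326,  20,  30], dtype=int32)), (array([353.6, 440.8]), array([342, 424,  23,  33], dtype=int32))]
  exp foot,collar,top [[313.5, 245.3], [313.3, 223.2], [313.2, 208.2]] eye [[313.7 274.2]]
wrist [(array([319.9, 304. ]), array([288, 263,  66, 103], dtype=int32))]
  exp foot,collar,top [[321.3, 246.4], [321.4, 292.0], [321.5, 342.3]] eye [[321.3 210.2]]
```

View pics/q.png

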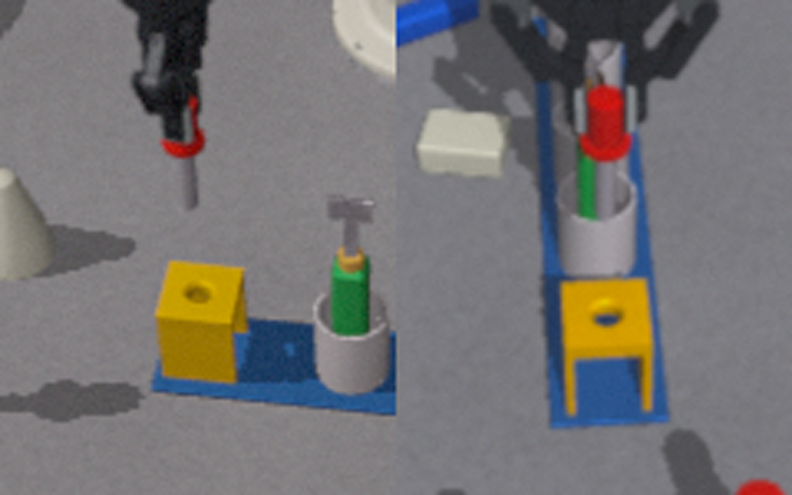

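View pics/q_wrist.png

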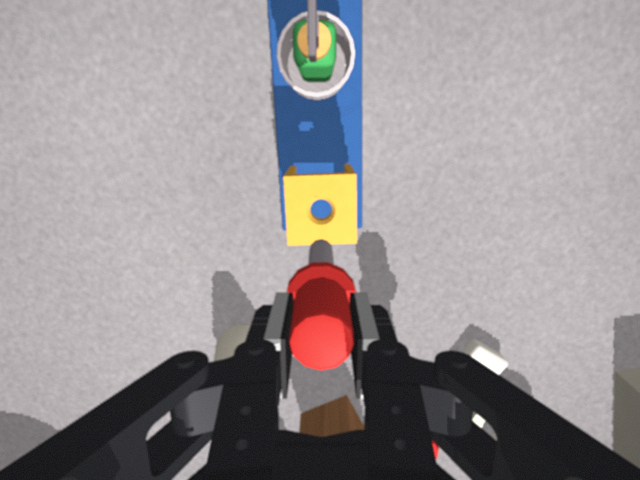

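```bash
python3 - <<'E'
from h import *
for z in(.145,.135,.128,.120,.11,.10,.09,.08,.074):
    env.line_to([EYE[0],EYE[1],z],.08 if z>.14 else .03); s=st()
    if np.linalg.norm(s['wrist_force'])>10: print('contact',s['ft_torque'].round(2)); break
snap('scene','r_scene');snap('side','r_side')
E
python3 -c "
import cv2,numpy as np
a=cv2.imread('pics/r_scene.png')[130:280,200:320];b=cv2.imread('pics/r_side.png')[180:330,250:370];
cv2.imwrite('pics/r.png',cv2.resize(np.hstack([a,b]),None,fx=3.3,fy=3.3,interpolation=2))"
```

```text
t 54.7 tcp [ 0.4644 -0.1362  0.1458] F [-0.5  0.6 -1.1] gap 0.0226
t 55.2 tcp [ 0.464  -0.1361  0.1347] F [-0.   0.  -1.2] gap 0.0225
t 55.6 tcp [ 0.4639 -0.136   0.1276] F [-0.2 -0.1 -1.2] gap 0.0227
t 56.0 tcp [ 0.464  -0.1361  0.1197] F [-0.1  0.  -1.2] gap 0.0223
t 56.5 tcp [ 0.4639 -0.136   0.1097] F [-1.3 -1.1 -1.2] gap 0.0224
t 57.0 tcp [ 0.464  -0.136   0.0997] F [ 0.1 -0.3 -1. ] gap 0.0224
t 57.5 tcp [ 0.464  -0.1361  0.0898] F [-0.2 -0.2 -0.6] gap 0.0227
t 57.9 tcp [ 0.4639 -0.136   0.0797] F [ 0.3 -0.2 -1. ] gap 0.0227
t 58.3 tcp [ 0.4639 -0.1361  0.0737] F [-0.2  0.3 -0.6] gap 0.0225
```

View pics/r.png

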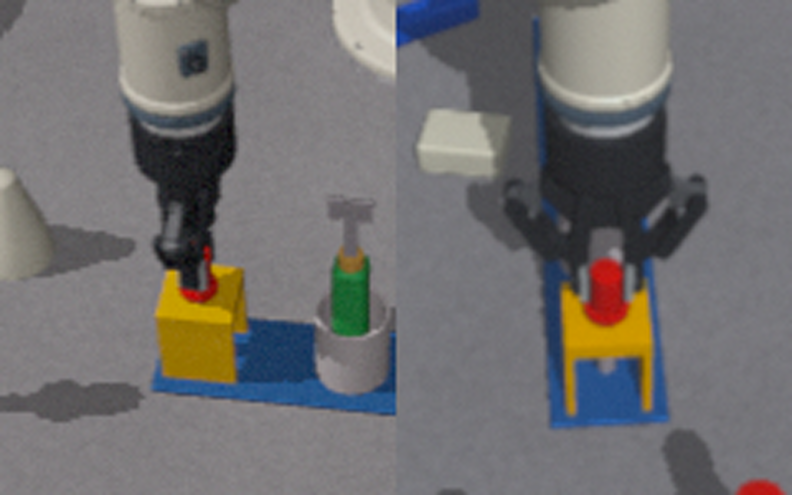

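The pin is in the eye. I'll seat it, release, raise, and then look at the knob.

```bash
python3 - <<'E'
from h import *
for z in(.071,.0695,.068):
    env.line_to([EYE[0],EYE[1],z],.03); s=st()
    if s['wrist_force'][2]>6: break
env.grip(.05); st()
env.line_to([EYE[0],EYE[1],.25],.25)
a=env.camera_info('scene'); im=cv2.imread('pics/a_scene.png'); print(plane(a,[[460,262]],.078))
env.reach([.53,.2,.34],[-1.5707963,0,0]); st()
for n in('scene','side','wrist'): c,im=snap(n,'s_'+n)
np.save('pics/s_wrist.npy',c,allow_pickle=True)
E
python3 -c "
import cv2,numpy as np
a=cv2.imread('pics/s_scene.png')[180:280,200:500];b=cv2.imread('pics/s_side.png')[220:320,270:370];
cv2.imwrite('pics/s.png',cv2.resize(np.hstack([a,b]),None,fx=2,fy=2,interpolation=2))"
```

```text
t 58.6 tcp [ 0.4639 -0.1361  0.0707] F [-0.4  0.6 -1.6] gap 0.0222
t 58.9 tcp [ 0.4643 -0.1362  0.0697] F [-0.   0.4  0.5] gap 0.0226
t 59.1 tcp [ 0.4643 -0.1362  0.0697] F [-3.4  1.1  7.2] gap 0.0228
t 59.5 tcp [ 0.464  -0.1361  0.0677] F [-0.9 -0.5 -0. ] gap 0.0499
[[0.5275624  0.37777135 0.078     ]]
t 61.7 tcp [0.5301 0.199  0.3395] F [-0.8 -0.2 -0.5] gap 0.0501
```

View pics/s.png

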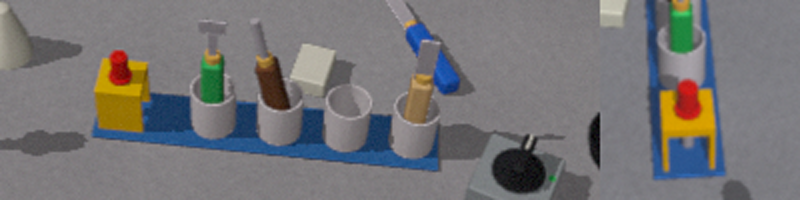

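View pics/s_wrist.png

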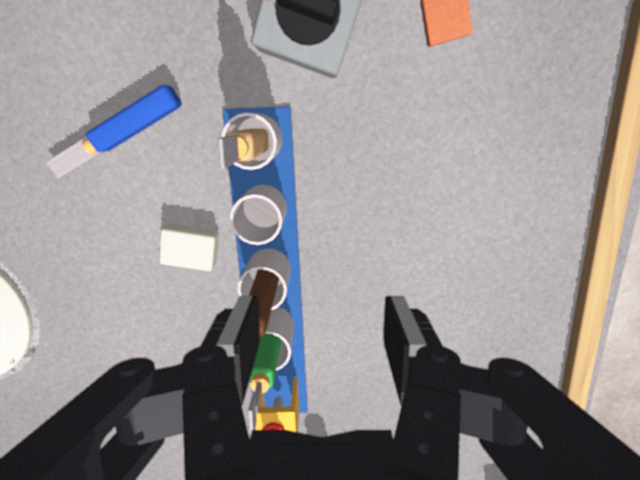

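The pin is home with its collar on the lug. But the gouge in cup 1 now leans, at scene (329,191) to (333,211), and it was upright before; that looks like the announced knock. I'll measure the lean.

```bash
python3 - <<'E'
from h import *
for n in('scene','side'): snap(n,'t_'+n)
a=cv2.imread('pics/t_scene.png')[170:270,280:430];b=cv2.imread('pics/t_side.png')[120:270,260:360]
cv2.imwrite('pics/t1.png',cv2.resize(a,None,fx=5,fy=5,interpolation=2));cv2.imwrite('pics/t2.png',cv2.resize(b,None,fx=4,fy=4,interpolation=2))
E
```

```text
(no output)
```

View pics/t1.png

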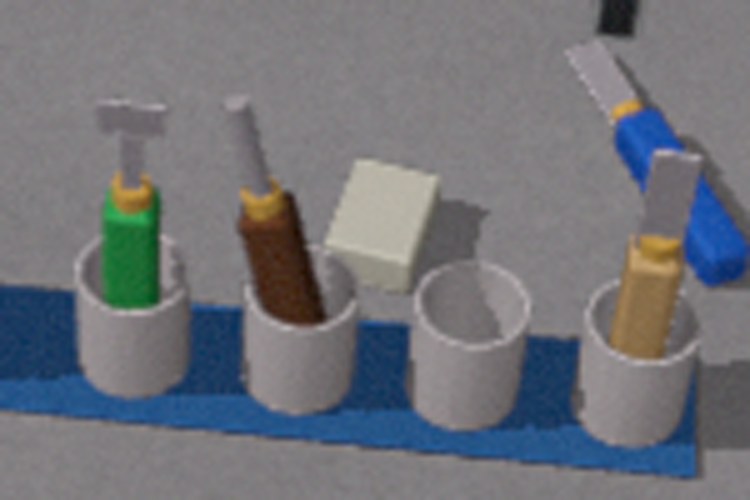

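View pics/t2.png

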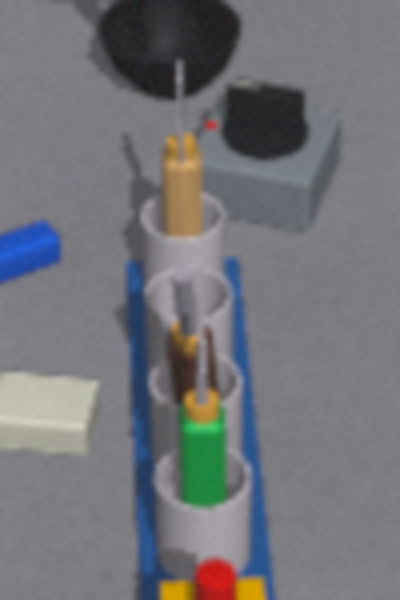

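```bash
python3 - <<'E'
from h import *
a,b=env.camera_info('scene'),env.camera_info('side')
T=tri(a,[327.4,190.6],b,[305.8,188.7]);F=tri(a,[332.4,210],b,[305,202.5]);print(T,F)
u=T[0]-F[0];u/=np.linalg.norm(u);print(u,np.degrees(np.arccos(u[2])))
print('cup1',CUP[1], 'gouge upright tip would be', proj(a,[[*CUP[1],.2]]), proj(b,[[*CUP[1],.2]]))
# single-view bound: shank line
T=tri(a,[280+684/5,170+155/5],b,[260+179/4,120+62/4]);print('spatula tip',T)
E
```

```text
(array([0.45019228, 0.03497934, 0.19213169]), np.float64(0.0015676328810287834)) (array([0.45021804, 0.05179369, 0.13047691]), np.float64(0.00658035827227223))
[-4.03153490e-04 -2.63108770e-01  9.64766092e-01] 15.254624204539704
cup1 [0.45705 0.07265] gouge upright tip would be [[342.4644866  192.35816018]] [[308.12232916 175.96969053]]
spatula tip (array([0.45226497, 0.2518515 , 0.19688238]), np.float64(0.0027035107879219114))
```

It leans about 15° towards -y. Before touching the knob I'll straighten it inside its cup, without lifting it out: close the jaws along y around the handle and release.

```bash
python3 - <<'E'
from h import *
e=np.radians(30); a=np.array([-np.cos(e),0,-np.sin(e)])
R0=orient(a,[0,1,0]);R1=orient(a,[0,-1,0])
tgt=np.array([.434,.0745,.0915])
pre=tgt-.07*a
q=[env.inverse_kinematics(pre,R) for R in(R0,R1)]; j=env.state()['joint_pos']
R=(R0,R1)[int(np.argmin([np.inf if x is None else abs(x-j).max() for x in q]))]
env.grip(.085,25)
env.reach(pre+[0,0,.06],R); env.line_to(pre,.15)
for k in(.04,.02,0): 
    env.line_to(tgt-k*a,.08); s=st()
    if np.linalg.norm(s['wrist_force'])>8: print('stop');break
snap('wrist','u_wrist')
E
```

```text
t 64.8 tcp [0.469  0.0745 0.1126] F [-0.4 -1.   0.1] gap 0.0849
t 65.2 tcp [0.4516 0.0745 0.1019] F [-0.2  0.2 -0.1] gap 0.0851
t 65.5 tcp [0.4343 0.0745 0.0918] F [-0.1  0.   0.8] gap 0.0847
```

View pics/u_wrist.png

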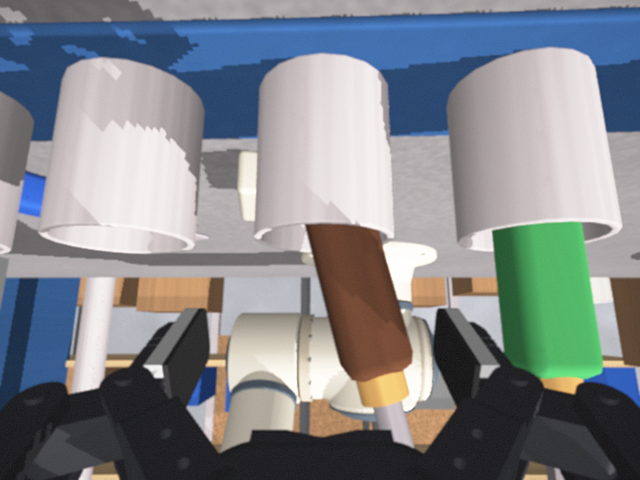

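The picture (camera underneath, so inverted) shows the leaning gouge between the open jaws, with the scraper clear of them. Closing gently.

```bash
python3 - <<'E'
from h import *
a=np.array([-np.cos(np.radians(30)),0,-.5])
env.grip(.03,25); st(); env.grip(.0,25); s=st(); env.pause(.3)
p=env.state()['eef_pos']
snap('wrist','v_wrist')
env.grip(.033); env.pause(.2); st(); env.grip(.06); st()
snap('wrist','v2_wrist')
env.line_to(p-.07*a,.1); env.line_to(p-.07*a+[0,0,.06],.15)
for n in('scene','side'): snap(n,'v_'+n)
E
python3 -c "
import cv2,numpy as np
a=cv2.imread('pics/v_scene.png')[170:270,280:430];b=cv2.imread('pics/v_side.png')[120:270,260:360]
cv2.imwrite('pics/v1.png',np.hstack([cv2.resize(a,(450,300),interpolation=2),cv2.resize(b,(200,300),interpolation=2)]))
cv2.imwrite('pics/v2.png',cv2.resize(np.hstack([cv2.imread('pics/v_wrist.png'),cv2.imread('pics/v2_wrist.png')]),(800,300)))"
```

```text
t 66.2 tcp [0.434  0.0745 0.0915] F [0.4 0.2 1. ] gap 0.0302
t 66.6 tcp [0.4348 0.0749 0.092 ] F [6.3 2.2 3.9] gap 0.0001
t 67.5 tcp [0.4339 0.0745 0.0915] F [-0.2 -0.1  0.3] gap 0.033
t 67.9 tcp [0.434  0.0745 0.0915] F [-0.1  0.4  0. ] gap 0.0602
```

View pics/v1.png

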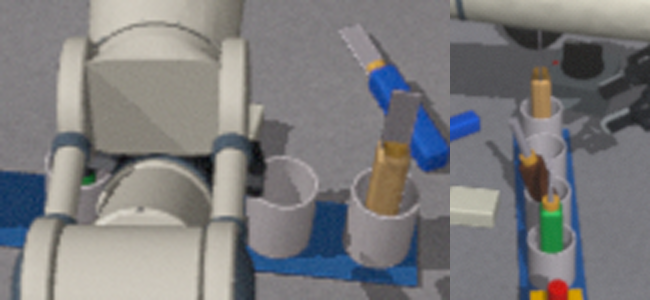

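View pics/v2.png

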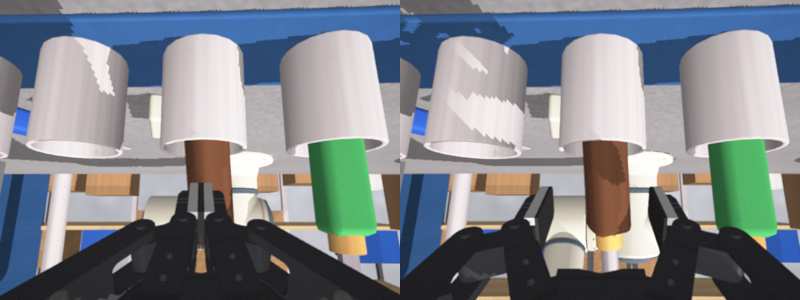

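The jaws squeezed past the handle: the tips reached only to its face, and the gouge now leans towards the robot. I'll clear the view, measure, and regrip deeper.

```bash
python3 - <<'E'
from h import *
env.reach([.50,-.03,.37],[-1.5707963,0,0]); st()
for n in('scene','side','wrist'): c,im=snap(n,'x_'+n)
np.save('pics/x_wrist.npy',c,allow_pickle=True)
a=cv2.imread('pics/x_scene.png')[170:270,280:430];b=cv2.imread('pics/x_side.png')[120:270,260:360]
cv2.imwrite('pics/x1.png',cv2.resize(a,None,fx=5,fy=5,interpolation=2));cv2.imwrite('pics/x2.png',cv2.resize(b,None,fx=4,fy=4,interpolation=2))
cv2.imwrite('pics/x3.png',cv2.resize(cv2.imread('pics/x_wrist.png')[0:240,180:380],None,fx=2.5,fy=2.5))
E
```

```text
t 71.1 tcp [ 0.5001 -0.0299  0.3687] F [-0.6  0.5  0.3] gap 0.06
```

View pics/x1.png

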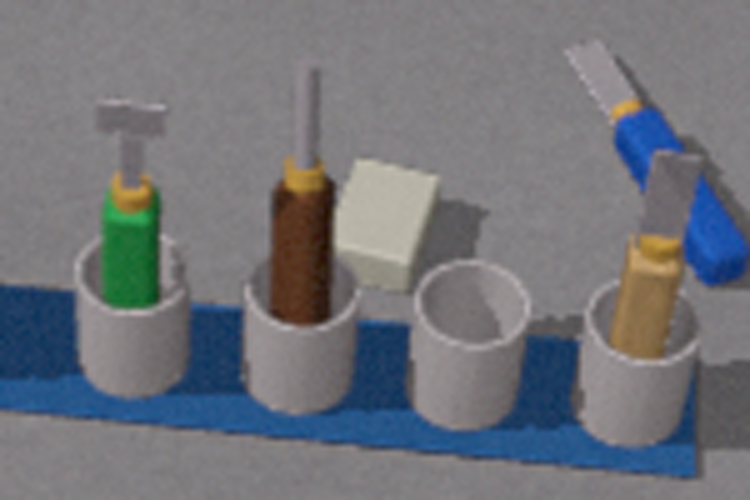

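View pics/x2.png

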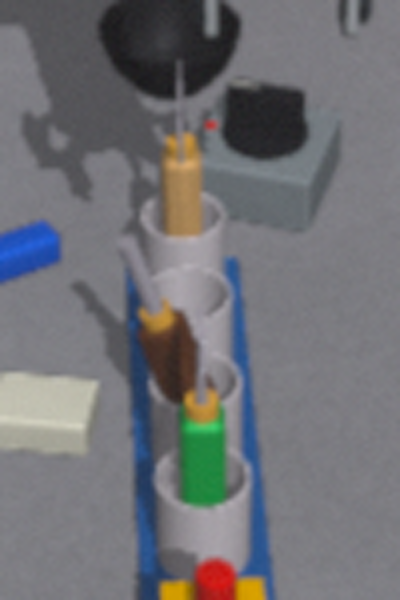

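View pics/x3.png

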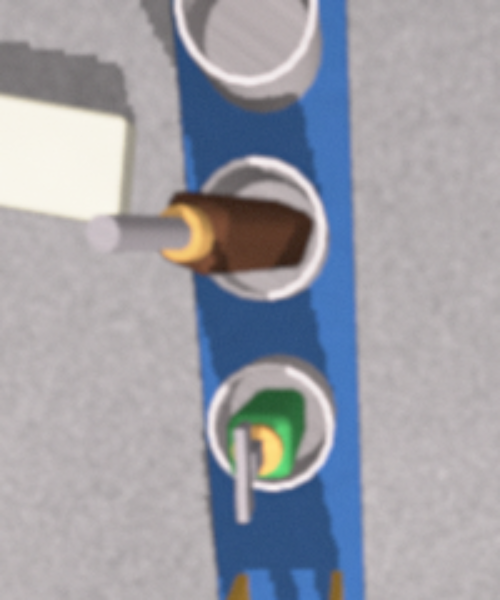

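```bash
python3 - <<'E'
from h import *
a,b=env.camera_info('scene'),env.camera_info('side'); w=np.load('pics/x_wrist.npy',allow_pickle=True).item()
sT=[280+310/5,170+68/5]; sF=[280+304/5,170+163/5]
bT=[260+125/4,120+242/4]; bF=[260+158/4,120+310/4]
wT=[180+103/2.5,234/2.5]; wF=[180+188/2.5,232/2.5]
def multi(*v):
    A=np.zeros((3,3));y=np.zeros(3)
    for c,u in v:
        o,d=ray(c,[u]);d=d[0]/np.linalg.norm(d[0]);M=np.eye(3)-np.outer(d,d);A+=M;y+=M@o
    return np.linalg.solve(A,y)
T=multi((a,sT),(b,bT),(w,wT));F=multi((a,sF),(b,bF),(w,wF));print(T,F)
u=(T-F)/np.linalg.norm(T-F);print(np.linalg.norm(T-F),u,np.degrees(np.arccos(u[2])))
print('butt',T-.128*u-0*u, 'butt2', T-.188*u)
print(tri(a,sT,b,bT),tri(a,sT,w,wT))
E
```

```text
[0.41631682 0.06612117 0.19078944] [0.43460456 0.06790618 0.13803105]
0.05586659032796777 [-0.32734677 -0.03195128  0.94436392] 19.202169528730348
butt [0.4582172  0.07021093 0.06991086] butt2 [0.47785801 0.07212801 0.01324902]
(array([0.41656336, 0.06771658, 0.19021827]), np.float64(0.0017020462827458973)) (array([0.41441515, 0.06576477, 0.18669973]), np.float64(0.002757199317836367))
```

It leans 19° towards the robot. I'll grip it steeply and deeper, and rotate it upright within the cup.

```bash
python3 - <<'E'
from h import *
h=np.load('hold.npy',allow_pickle=True).item(); xd=Rot.from_rotvec(h['Rq']).apply([1,0,0]); print('x',xd.round(2))
u=np.array([-.327,-.032,.944]);u/=np.linalg.norm(u); butt=np.array([.4765,.0720,.0135])
G=butt+.095*u; e=np.radians(47); a=np.array([-np.cos(e),0,-np.sin(e)])
R=orient(a,xd); tcp=G+.010*a+TIP*a; print('tcp',tcp)
env.grip(.065,50)
env.reach(tcp-.12*a+[0,0,.02],R); 
for k in(.05,.02,.01,0):
    env.line_to(tcp-k*a,.1 if k>.02 else .05); s=st()
    if np.linalg.norm(s['wrist_force'])>8: print('stop');break
snap('wrist','y_wrist')
np.save('g.npy',dict(R=R,u=u,butt=butt),allow_pickle=True)
E
```

```text
x [ 0.  1. -0.]
tcp [0.42496089 0.06895861 0.08128027]
t 73.7 tcp [0.4595 0.0689 0.1186] F [0.8 0.4 0.8] gap 0.0651
t 74.4 tcp [0.4386 0.069  0.096 ] F [ 0.5  0.6 -0.3] gap 0.0649
t 74.8 tcp [0.4314 0.069  0.0883] F [-0.5 -0.1  0.2] gap 0.0652
t 75.1 tcp [0.4246 0.069  0.081 ] F [ 0.5 -0.2  1.3] gap 0.065
```

View pics/y_wrist.png

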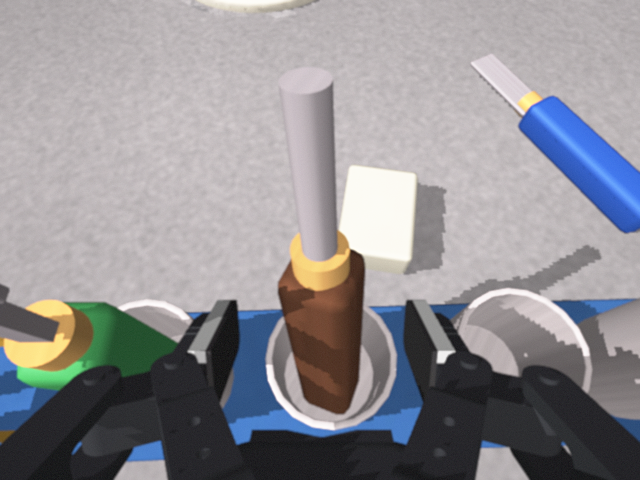

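```bash
python3 - <<'E'
from h import *
env.grip(0,50); s=st(); snap('wrist','z0')
if s['finger_gap']>.02:
    g=np.load('g.npy',allow_pickle=True).item(); u,b=g['u'],g['butt']; R0=Rot.from_rotvec(g['R'])
    p0=s['eef_pos']; off=p0-b
    ax=np.cross(u,[0,0,1]); ang=np.arcsin(np.linalg.norm(ax)); ax/=np.linalg.norm(ax)
    b1=np.r_[CUP[1],.016]
    for f in(.25,.5,.75,1):
        Q=Rot.from_rotvec(ax*ang*f); bb=b+(b1-b)*f
        env.line_to(bb+Q.apply(off),.06,(Q*R0).as_rotvec()); s=st()
        if np.linalg.norm(s['wrist_force'])>15: print('stop'); break
for n in('side','wrist'): snap(n,'z_'+n)
E
python3 -c "
import cv2,numpy as np
b=cv2.imread('pics/z_side.png')[100:340,220:480];
w=[cv2.resize(cv2.imread(f'pics/{n}.png'),(320,240)) for n in('z0','z_wrist')]
cv2.imwrite('pics/z.png',np.hstack([b[:,:160]]+w))"
```

```text
t 75.6 tcp [0.4251 0.0689 0.0815] F [ 0.  -0.3  2. ] gap 0.0295
t 75.9 tcp [0.4261 0.0697 0.0845] F [-0.5  0.  -1. ] gap 0.03
t 76.2 tcp [0.4273 0.0704 0.089 ] F [ 0.6 -0.5 -0.1] gap 0.03
t 76.4 tcp [0.4288 0.0712 0.093 ] F [ 0.2 -0.2 -1.1] gap 0.0298
t 76.7 tcp [0.4307 0.072  0.0962] F [ 0.7  0.1 -1.4] gap 0.0301
```

View pics/z.png

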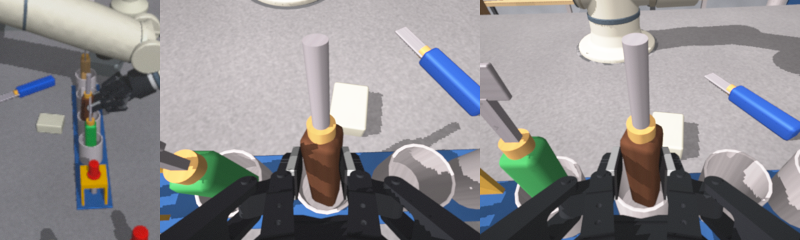

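```bash
python3 - <<'E'
from h import *
for n in('side','wrist','scene'):
    c,im=snap(n,'A_'+n); print(n,'exp tip,ferrule,butt',proj(c,[[*CUP[1],.016+k] for k in(.188,.13,.1)]).round(0).tolist())
    if n!='scene':
        p=proj(c,[[*CUP[1],.15]])[0].astype(int); x0,y0=max(p[0]-60,0),max(p[1]-60,0)
        if n=='wrist': x0,y0=240,40; q=im[40:360,240:400]; k=1.5
        else: q=im[y0:y0+100,x0:x0+100]; k=4
        print(n,x0,y0,k); cv2.imwrite(f'pics/A{n}.png',cv2.resize(q,None,fx=k,fy=k,interpolation=2))
E
```

```text
side exp tip,ferrule,butt [[308.0, 175.0], [308.0, 193.0], [309.0, 202.0]]
side 248 131 4
wrist exp tip,ferrule,butt [[313.0, 94.0], [321.0, 258.0], [323.0, 309.0]]
wrist 240 40 1.5
scene exp tip,ferrule,butt [[343.0, 191.0], [341.0, 208.0], [341.0, 216.0]]
```

View pics/Aside.png

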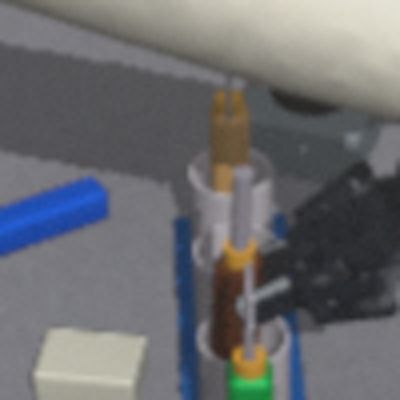

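View pics/Awrist.png

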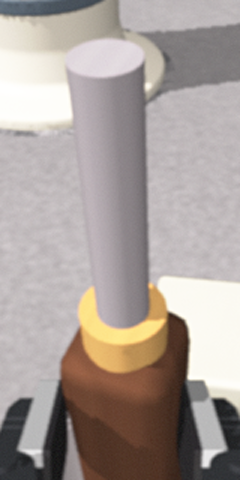

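The gouge is upright again: side tip (308,174) against (308,175) expected. I'll lower it 4 mm and release.

```bash
python3 - <<'E'
from h import *
p=env.state()['eef_pos']; R=Rot.from_rotvec(env.state()['orientation']); a=R.apply([0,1,0])
for d in(.002,.004,.006):
    env.line_to(p-[0,0,d],.02); s=st()
    if s['wrist_force'][2]>3: break
env.grip(.05); env.pause(.2)
q=env.state()['eef_pos']; env.line_to(q-.08*a,.12); env.line_to(q-.08*a+[0,0,.08],.2)
env.reach([.53,.28,.34],[-1.5707963,0,0]); st()
for n in('scene','side','wrist'): c,im=snap(n,'B_'+n)
np.save('pics/B_wrist.npy',c,allow_pickle=True)
a=cv2.imread('pics/B_scene.png')[170:270,280:430];b=cv2.imread('pics/B_side.png')[120:270,260:360]
cv2.imwrite('pics/B1.png',np.hstack([cv2.resize(a,(450,300),interpolation=2),cv2.resize(b,(200,300),interpolation=2)]))
E
```

```text
t 77.2 tcp [0.4309 0.072  0.0961] F [ 0.7  0.3 -0.5] gap 0.0299
t 77.4 tcp [0.4308 0.072  0.0936] F [ 0.9 -0.5 -0.8] gap 0.0297
t 77.7 tcp [0.4308 0.072  0.0917] F [-0.   0.1 -0.5] gap 0.0299Traceback (most recent call last):
  File "<stdin>", line 7, in <module>
cell.Unreachable: the arm cannot follow that straight line within its joint ranges
```

```bash
python3 - <<'E'
from h import *
s=st(); a=Rot.from_rotvec(s['orientation']).apply([0,1,0]); print(a)
if s['eef_pos'][0]<.45: env.line_to(s['eef_pos']-.08*a,.12)
print(up(env.state()['eef_pos'],(.08,.06,.04,.02,.01)))
env.reach([.53,.28,.34],[-1.5707963,0,0]); st()
for n in('scene','side','wrist'): c,im=snap(n,'B_'+n)
np.save('pics/B_wrist.npy',c,allow_pickle=True)
a=cv2.imread('pics/B_scene.png')[170:270,280:430];b=cv2.imread('pics/B_side.png')[120:270,260:360]
cv2.imwrite('pics/B1.png',np.hstack([cv2.resize(a,(450,300),interpolation=2),cv2.resize(b,(200,300),interpolation=2)]))
E
```

```text
t 79.0 tcp [0.5012 0.0736 0.1292] F [ 0.1  0.9 -0.1] gap 0.05
[-0.88406041 -0.01980282 -0.46695292]
0.02
t 80.9 tcp [0.5302 0.2797 0.3385] F [ 0.8 -0.2  0.2] gap 0.0499
```

View pics/B1.png

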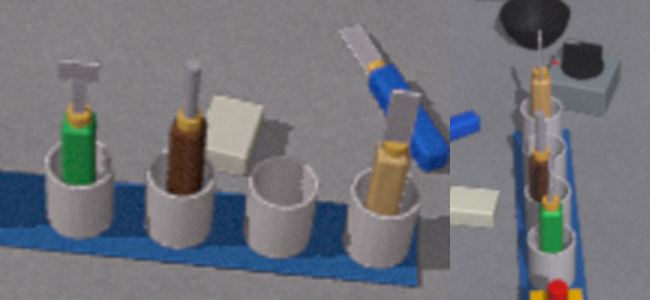

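View pics/B_wrist.png

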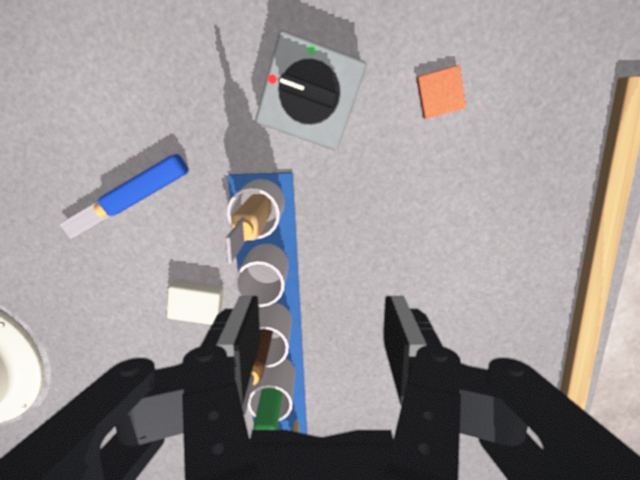

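All tools stand upright. The knob is at wrist (310,91): pointer towards the red dot (272,79), green dot at (312,48). I'll take a centred close view.

```bash
python3 - <<'E'
from h import *
w=np.load('pics/B_wrist.npy',allow_pickle=True).item(); k=plane(w,[[310,91]],.058)[0]; print(k)
env.grip(.05,60)
env.reach([k[0],k[1]+.01,.28],[-1.5707963,0,0]); st()
c,im=snap('wrist','C_wrist'); np.save('pics/C_wrist.npy',c,allow_pickle=True)
g=im.max(2); m=cv2.inRange(g,0,60); m[300:]=0
for ce,s,mm in comps(m,800):
    cn=max(cv2.findContours(mm.astype(np.uint8),0,1)[0],key=cv2.contourArea).reshape(-1,2)
    X=plane(c,cn,.058)[:,:2]; print('disc',ce.round(1),s[:4],cv2.fitEllipse((X*1000).astype(np.float32)))
g=mask(im,(0,0,170),(180,60,255)); g[300:]=0
for ce,s,mm in comps(g,30):
    if s[4]<600:
        X=plane(c,np.argwhere(mm)[:,::-1],.093)[:,:2]; mu=X.mean(0); v=np.linalg.svd(X-mu,full_matrices=False)[2][0]
        print('white',ce.round(1),s,mu.round(4),'ang',np.degrees(np.arctan2(v[1],v[0])).round(1))
cv2.imwrite('pics/C_crop.png',cv2.resize(im[130:310,220:420],None,fx=3,fy=3,interpolation=2))
for nm,lo,hi in(('red',(0,150,100),(8,255,255)),('green',(45,120,60),(80,255,255))):
    for ce,s,mm in comps(mask(im,lo,hi),10): print(nm,ce.round(1),plane(c,[ce],.05).round(4))
E
```

```text
[0.51741476 0.38142846 0.058     ]
t 81.8 tcp [0.5171 0.3918 0.2794] F [ 0.6 -1.2 -0.5] gap 0.0497
disc [242.9  50.1] [179   0 127 110] ((444.8984375, 523.962890625), (96.62004852294922, 118.96820068359375), 89.8438949584961)
disc [323.8 194.4] [290 173  62  52] ((519.9629516601562, 390.6569519042969), (40.75533676147461, 71.42437744140625), 65.986572265625)
white [303.5 207.5] [291 202  26  12 124] [0.5002 0.3858] ang -18.8
red [450.3 176.7] [[0.6494 0.4085 0.05  ]]
red [281.2 190.2] [[0.4752 0.3944 0.05  ]]
red [438.2 204.5] [[0.6396 0.3794 0.05  ]]
green [323.  161.9] [[0.5186 0.4234 0.05  ]]
```

View pics/C_crop.png

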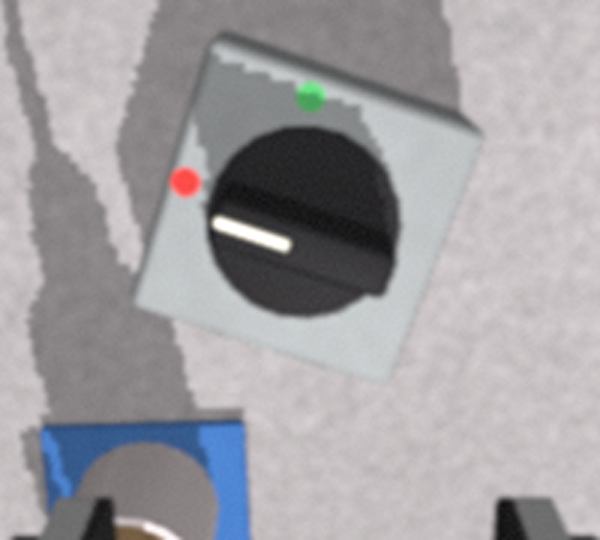

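```bash
python3 - <<'E'
from h import *
c=np.load('pics/C_wrist.npy',allow_pickle=True).item()
f=lambda L:np.array(L)/3+[220,130]
print('housing',plane(c,f([[215,40],[483,130],[388,378],[135,305]]),.05).mean(0), 'disc',plane(c,f([[304,222]]),.058))
print('bar top pts',plane(c,f([[214,221],[292,245],[383,275],[383,292]]),.093))
k=plane(c,f([[304,222]]),.058)[0,:2]
for ang in np.radians([-18.8]):
  for sg in(1,-1):
    d=np.array([np.cos(ang),np.sin(ang)]); n=sg*np.array([-d[1],d[0]])
    for th in(0,.65,1.0,1.3):
        x=Rot.from_rotvec([0,0,-th]).apply([*n,0]); q=env.inverse_kinematics([*k,.05],orient([0,0,-1],x)); print(sg,th,None if q is None else q.round(2))
E
```

```text
housing [0.5174147  0.38124722 0.05      ] disc [[0.51701268 0.38159546 0.058     ]]
bar top pts [[0.48889314 0.38954084 0.093     ]
 [0.51324496 0.38188545 0.093     ]
 [0.54206213 0.37217165 0.093     ]
 [0.5421837  0.36657656 0.093     ]]
1 0 [ 0.58  0.23  1.35 -0.    1.56 -0.66]
1 0.65 [ 0.58  0.23  1.35 -0.    1.56 -0.01]
1 1.0 [0.58 0.23 1.35 0.   1.56 0.34]
1 1.3 [0.58 0.23 1.35 0.   1.56 0.64]
-1 0 [0.58 0.23 1.35 0.   1.56 2.48]
-1 0.65 None
-1 1.0 None
-1 1.3 [ 0.58  0.23  1.35  0.    1.56 -2.5 ]
```

```bash
python3 - <<'E'
from h import *
k=np.array([.5172,.3812]); ang=np.radians(-18.6); n=np.array([-np.sin(ang),np.cos(ang),0])
O=lambda th: orient([0,0,-1],Rot.from_rotvec([0,0,-th]).apply(n))
env.grip(.05,80); env.reach([*k,.13],O(0))
for z in(.08,.06,.046):
    env.line_to([*k,z],.08); s=st()
    if abs(s['wrist_force'][2])>8: print('stop'); break
env.grip(0,80); s=st()
if s['finger_gap']>.01:
    for th in(.2,.4,.6,.8,1.0,1.15,1.27):
        env.line_to([*k,.046],.05,O(th)); s=st(); print(th,s['ft_torque'].round(2))
snap('wrist','D_wrist')
E
```

```text
t 84.0 tcp [0.5173 0.3813 0.0803] F [-0.6  0.8  0.3] gap 0.0499
t 84.4 tcp [0.5167 0.3808 0.0588] F [-1.1  0.4  0.4] gap 0.0502
t 84.8 tcp [0.5167 0.3808 0.0448] F [ 0.5  0.  -0.3] gap 0.0496
t 85.2 tcp [0.5173 0.381  0.0468] F [-1.3 -2.4  3.1] gap 0.0141
t 85.5 tcp [0.5173 0.3809 0.0468] F [-2.2 -3.4  5.2] gap 0.014
0.2 [-0.64  0.46  0.11]
t 85.9 tcp [0.5172 0.3808 0.0468] F [-3.3 -4.   5.5] gap 0.0138
0.4 [-0.74  0.49  0.06]
t 86.2 tcp [0.5171 0.3807 0.0468] F [-3.1 -3.8  5.5] gap 0.014
0.6 [-0.84  0.67  0.03]
t 86.6 tcp [0.5169 0.3806 0.0468] F [-4.5 -5.5  6. ] gap 0.0141
0.8 [-0.89  0.8  -0.07]
t 86.9 tcp [0.5167 0.3805 0.0468] F [-4.3 -4.9  7.8] gap 0.0139
1.0 [-0.97  0.89 -0.15]
t 87.2 tcp [0.5166 0.3805 0.0468] F [-5.5 -4.   7.1] gap 0.0143
1.15 [-0.96  0.98 -0.18]
t 87.5 tcp [0.5165 0.3805 0.0468] F [-5.5 -5.4  7.4] gap 0.0143
1.27 [-1.01  1.03 -0.22]
```

View pics/D_wrist.png

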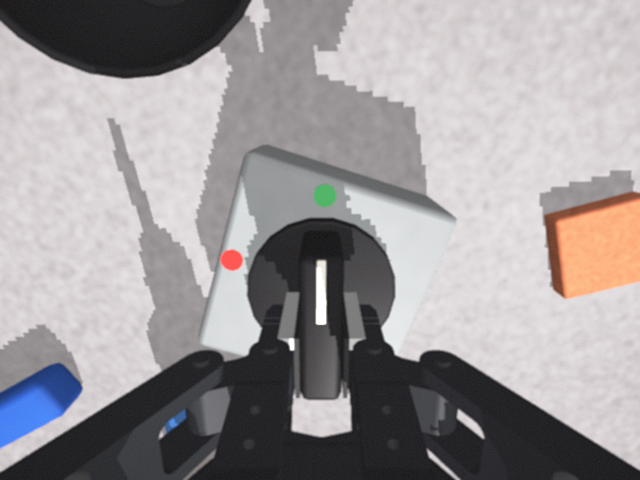

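The knob turned with the gripper and its pointer is at the green dot. I'll release, retreat and check everything.

```bash
python3 - <<'E'
from h import *
env.grip(.05); s=st(); env.line_to([.5172,.381,.16],.15)
D=[-1.5707963,0,0]
env.reach([.517,.39,.28],D); c,im=snap('wrist','E_wrist')
cv2.imwrite('pics/E1.png',cv2.resize(im[130:310,220:420],None,fx=2,fy=2))
env.reach([.6,.30,.36],D); env.pause(.5)
for n in('scene','side'): snap(n,'E_'+n)
print(st()['time_s'])
E
```

```text
t 88.0 tcp [0.5173 0.3813 0.0458] F [0.5 0.7 0.9] gap 0.0498
t 90.7 tcp [0.5999 0.3002 0.3601] F [-0.6 -0.8 -0.3] gap 0.0499
90.7167
```

View pics/E1.png

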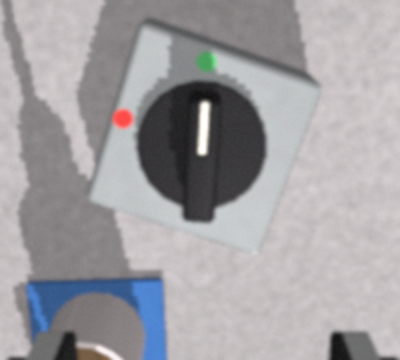

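View pics/E_scene.png

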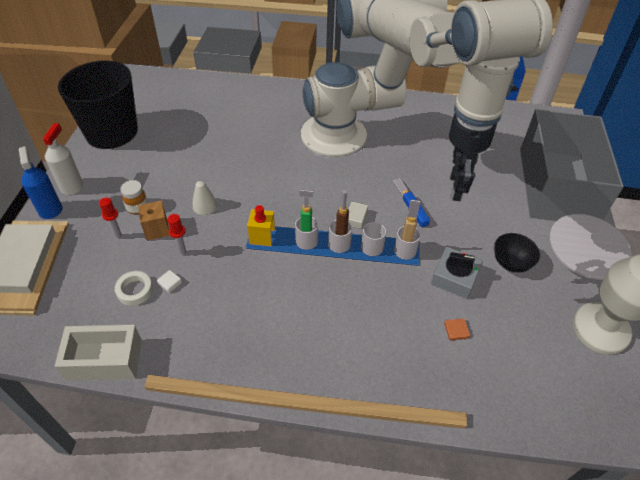

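View pics/E_side.png

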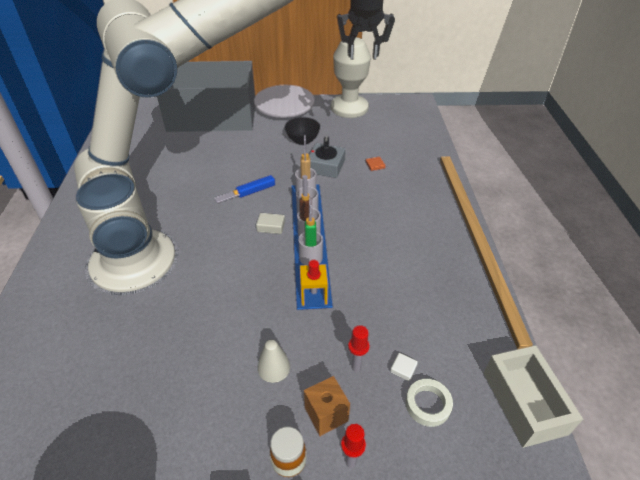

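The pointer is at green, the pin is home, three tools are upright and the bystanders haven't moved. Handing in.

```bash
python3 - <<'E'
from cell import env
env.close_job(); print(env.state()['time_s'])
E
```

```text
the job is handed in; nothing more can be done
the job is handed in; nothing more can be done
```

I handed the job in after about 91 s of robot time. The spatula, gouge and scraper stand upright in cups 3, 1 and 0 (counted from the lug). The pin from the wooden stand is home in the lug eye, and the knob is turned clockwise to the green dot. The rasp was not on the table.

**Last checks:** The final pictures show all three tools upright, the red collar resting on the lug and the knob pointer steady at green after release. The bystanders, the blue spatula and the two larger pins look unmoved.

**What went wrong or disagreed:**
- **Missed first grasp:** The fingertips sit about 20 mm behind the reported TCP, so the first grip on the spatula closed above the handle. I measured the offset and used it from then on.
- **Leaning gouge:** After the pin was in, the gouge was leaning about 15° in its cup; it had been upright before. My first attempt to straighten it pushed it to 19° the other way. The second stood it upright again without lifting it out of the cup, before I turned the knob. So a tool was touched after the pin step.
- **Knob angle:** I turned the gripper 1.27 rad, just short of the 1.30 stop. The joint angle itself could not be read, so "locked" rests on the picture.

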